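# Make up a rack of test bars and lock the keeper

## Task

Make up the class set: swing the rack's keeper bar well aside, lift the short bars out of the rack and put them in the white box, and lay every long square steel bar from the blue tray fully home in a slot of the rack, one to a slot. Then swing the keeper fully shut over them until it snaps in behind its sprung ball. Leave everything else in the tray, and do not disturb the bottle, beaker and jar.

Things in the scene. Friction and masses are not known exactly. Their poses are not given: they have to be found in the camera images.
- bar1_mid (a point): a plain steel bar of square section, 14 x 14 x 120 mm, about 0.16 kg; this point is its centre, its x axis runs along its length. Starts lying loose in the blue tray; it may be absent.
- bar2_mid (a point): a plain steel bar of square section, 14 x 14 x 120 mm, about 0.16 kg; this point is its centre, its x axis runs along its length. Starts lying loose in the blue tray; it may be absent.
- bar3_mid (a point): a plain steel bar of square section, 14 x 14 x 120 mm, about 0.16 kg; this point is its centre, its x axis runs along its length. Starts lying loose in the blue tray; it may be absent.
- short1_mid (a point): a short steel bar of square section, 14 x 14 x 84 mm, about 0.11 kg; this point is its centre, its x axis runs along its length. If present it starts lying lengthwise in one slot of the rack; it may be absent.
- short2_mid (a point): a short steel bar of square section, 14 x 14 x 84 mm, about 0.11 kg; this point is its centre, its x axis runs along its length. If present it starts lying lengthwise in one slot of the rack; it may be absent.
- short3_mid (a point): a short steel bar of square section, 14 x 14 x 84 mm, about 0.11 kg; this point is its centre, its x axis runs along its length. If present it starts lying lengthwise in one slot of the rack; it may be absent.
- stray_mid (a point): another short steel bar, 14 x 14 x 84 mm, that lies in the blue tray and stays there; this point is its centre, its x axis runs along its length.
- strip: flat aluminium strip 26 x 110 x 6 mm (its x, y, z) lying in the blue tray, to stay there; origin under its centre.
- weight: brass disc weight, 36 mm across and 20 mm high, in the blue tray, to stay there; origin under its centre.
- boss: dark clamp block about 30 x 34 x 22 mm (its x, y, z) with a 10 mm screw reaching to 37 mm from its origin on its +y side, in the blue tray, to stay there; origin under its centre.
- nut: hexagonal steel nut, 30 mm across and 12 mm high, in the blue tray, to stay there; origin under its centre.
- bung: black rubber bung, 26 mm across and 26 mm high, in the blue tray, to stay there; origin under its centre.
- block: small wooden block, 24 x 42 x 20 mm (its x, y, z), in the blue tray, to stay there; origin under its centre.
- tray_floor (a point): centre of the inner floor of the fixed blue storage tray: outer 286 (x) x 346 (y) x 55 mm high, walls and floor 5 mm thick. A bar lying in it has its centre 7 mm above this point.
- rack_origin (a point): centre of the underside of the fixed wooden kit rack, 168 (x) x 228 (y) mm; x runs along its three slots. Bars rest on two notched cheeks 8 mm thick at x = +-28 mm; the 48 mm gap between the cheeks is open down to the base plate (top 8 mm up), so fingers can reach down beside a bar's middle. End walls, 38 mm high, inner faces at x = +-72 mm.
- slot_mid (a point): middle of the floor of the rack's centre slot, 30 mm above the table; axes as the rack's. The other two slots lie 44 mm to either side in y. Each slot is 22 mm wide in y, with teeth rising 18 mm above its floor on the cheeks. A bar lying home has its centre 7 mm above its slot's floor and its length along x.
- keeper (a joint): angle (rad) of the aluminium keeper bar, which swings level over the slots. 0 = shut, lying along the rack's +y from its hinge; it grows as its free end swings to the rack's +x; stop at 1.75; at 1.57 it is clear of the slots. Stays where left (0.2 N at the knob). Within 0.08 a sprung ball resists with about 5 N at the knob; past 0.03 it drives the keeper to 0 and holds it.
- keeper_knob (a point): point on the axis of the round upright black knob on the keeper, 165 mm from the hinge: 18 mm across, rising from the keeper's top (62 mm above the table) to 104 mm; this point is 86 mm above the table.
- keeper_hinge (a point): hinge axis of the keeper, at the underside of the bar, 52 mm above the table; axes as the rack's. The keeper bar is 18 mm wide, 198 mm long, 10 mm thick. The hinge post (radius 10 mm) stands here, at the rack's y = -94 mm; at y = +94 mm is the catch post (near face at y = 84 mm, 62 mm high) with the sprung ball.
- box_in (a point): centre of the inner floor of the fixed white box for short bars: outer 170 (x) x 130 (y) x 45 mm high, walls 4 mm thick. A bar lying in it has its centre 7 mm above this point.
- bottle: brown glass bottle, 60 mm across and 130 mm high, standing loose beyond the box; leave it alone. Origin under its centre.
- beaker: clear beaker, 70 mm across and 90 mm high, loose on the left; leave it alone. Origin under its centre.
- jar: white jar, 64 mm across and 85 mm high, loose beyond the rack; leave it alone. Origin under its centre.
Mind the look-alikes: they are no part of the job. What is shaped like the part that bears short2_mid but orange, purple or red is not meant.

How it is judged:
By the outcome, as a careful person would: the job done as asked, in the order asked, and still so for the second after the job is handed in, with the robot touching nothing.
Of bar1, bar2, bar3 only 2 to 3 are there at a start; the rules pass over those that are not, and their reading is None.
Of short1, short2, short3 only 2 to 2 are there at a start; the rules pass over those that are not, and their reading is None.
At some moment in a run one of bar1, bar2, bar3 may be knocked a few centimetres aside while the robot is not near it.
Once in a run the grip may slacken for a moment while it holds something.
It also fails if it takes over 210 s, if anything falls off the work surface, if the arm or the gripper's body presses on something with over 40 N, if the wrist force passes 120 N, or if a joint passes its speed limit or range.

## Robot

A 6-joint arm with a two-finger parallel gripper is mounted at the origin on the work surface. World frame = base frame: x ahead of the robot, y to its left, z up, the work surface at z = 0. Lengths are in mm, angles in degrees, forces in N, time in s.
With the tool pointing down it reaches from about 350 to 850 mm from the base axis. Payload 8.1 kg.
Tool frame: the origin (TCP) lies at the very end of the fingers, on their centre line; the grasp point (between the pads) lies 19 mm behind it (r.grip_depth is the distance from the TCP to the grasp point, in mm); z points along the fingers, y is the direction in which the jaws open and shut (so a half turn about z gives the same grasp; the last joint's range is limited). The gripper opens to 85 mm and grips with 20 to 120 N. Pads are 22 mm wide; open, the fingers measure 114 mm over their backs; the gripper's body (76 mm by 85 mm) begins 54 mm behind the grasp point. The pads swing forward as they close: fully open they stand 13 mm farther back than shut.
Start: joints at [-76.054, 7.471, 85.268, -0, 87.261, -4.893], TCP at [193.765, -567.856, 231.292] pointing down, gripper open.
Joint ranges: [-169.43, 169.43], [-51.17, 129.36], [1.28, 143.12], [-76.62, 256.62], [0, 156.53], [-152.29, 152.29]. Speed limits (degrees/s): [136.94, 136.94, 159.86, 180, 180, 180].

## Interface

Orientations are given as [roll, pitch, yaw] about the fixed x, y, z axes, in that order (R = Rz(yaw) Ry(pitch) Rx(roll)).
In Python, from bench import status, viewer, hand_in, r gives the robot as it stands.
- The arm moves only by the shell command python3 -m crank 'ROWS' [OPENING] [FORCE]. ROWS is a JSON object of lists of equal length, an entry for each row: "slide": the shift along the tool's x, y, z in m, a list of three; "twist": the turn about the tool's z in rad. A call has 1 to 8 rows; each row shifts and turns the commanded pose from where the row before left it, along the tool's axes as they then stand; what a row does not reach is not made up. A row lasts 1/10 s, in which the tool goes at most 50 mm and 8.59 degrees, less where a joint would pass 70% of its speed; a pose out of reach is approached as far as the arm can. A call with a gripper value outside its range is refused whole. OPENING is the closure, from 0 (fully open) to 1 (shut), set as the call begins (- or left out, the last holds). The fingers move at their own pace and stop on an object; FORCE is the grip in N (left out, the last holds). Time passes only in rows, so rows that do not move let the fingers close. It gives the time, the measured TCP pose, the force and the opening at its end, in the units of the state.
- status.sense(): the state, without advancing time (a new reading comes with each control period).
- viewer.snapshot(name): name is "scene" or "top"; returns a dict with "img" (384x512x3 uint8, red, green, blue), "fx", "fy", "cx", "cy" (pixels), "k1" (the pictures are not rectified: a ray, as slopes to the right and down, at radius r is drawn at 1 + k1 r^2 times it, then the intrinsics apply), "R" (3x3) and "t" (3): a world point X has camera coordinates R X + t. Camera axes: x right, y down, z forward; pixel columns grow to the right and rows downward; lengths in mm; the calibration is good to about 2 mm. A picture is of the moment at which its call begins. There is no depth.
- hand_in(): hands the job in, once; it reports no verdict.
The state is a dict: "time": time; "joint_pos": joint angles; "qd": joint speeds; "joint_efforts": joint torques, N m; "tool_pos": TCP position; "tcp_rot": TCP orientation; "ft_force": force on the tool from outside, world axes, zero at the start; "wrist_torque": the same for the moment, N m; "finger_gap": finger opening in mm.
Only numpy, scipy, OpenCV 4.12 (cv2) and the standard library are available. Lean on these libraries where they do the work, as an engineer would, in place of code of your own. Each camera call takes 0.05 s, during which the arm holds its last target.

## Working session

There is one attempt and no reset: what is moved stays moved. The work goes in short steps, Python scripts to look and compute and a shell command to move; the robot and the scene stay as the last step left them, time stands still between calls to the robot, and variables do not carry over. Pictures are saved under pics/ and viewed, and the job is handed in when it is done.

```bash
ls -la; mkdir -p pics; python3 - <<'E'
from bench import status, viewer, r
import cv2
print(status.sense())
for n in ["scene","top"]:
    s=viewer.snapshot(n); cv2.imwrite(f"pics/{n}0.png",s["img"][:,:,::-1])
    print(n,{k:v for k,v in s.items() if k!="img"})
E
```

```text
total 12
drwxr-xr-x  3 agent agent 4096 Dec  6 23:13 .
drwxr-xr-x 23 root  root  4096 Dec  6 23:13 ..
drwxr-xr-x  2 agent agent 4096 Dec  6 23:13 pics
{'time': 0.0, 'joint_pos': array([-7.60537905e+01,  7.51355137e+00,  8.53303450e+01,  1.33363653e-03,
        8.72606163e+01, -4.89410963e+00]), 'qd': array([ 0.04033284,  0.03995792, -0.04833145,  0.0155519 , -0.00236192,
        0.01412731]), 'joint_efforts': array([ 2.07138852e-03, -5.69395959e+01, -5.00545979e+01, -1.63621885e-04,
        1.49147987e-02, -1.59228705e-05]), 'tool_pos': array([ 193.64524343, -567.31290594,  230.25043797]), 'tcp_rot': array([-1.79895982e+02, -1.02435771e-02,  1.88402449e+01]), 'ft_force': array([0.37591238, 0.21449235, 0.50121525]), 'wrist_torque': array([-0.00886981, -0.01061593,  0.01548759]), 'finger_gap': 85.05165450705393}
scene {'fx': 411.36826395666986, 'fy': 411.36826395666986, 'cx': 255.66579742580774, 'cy': 192.53532258352126, 'k1': 0.045635113611756185, 'R': array([[-0.12571721,  0.99201463, -0.01010755],
       [ 0.84019895,  0.10104928, -0.53278023],
       [-0.52750442, -0.075472  , -0.84619328]]), 't': array([  56.49069333, -415.29931013, 1454.00096782])}
top {'fx': 386.5004722693903, 'fy': 386.5004722693903, 'cx': 254.65850960333648, 'cy': 193.92667378107748, 'k1': -0.09648825161508354, 'R': array([[-0.01571744, -0.99957408, -0.02458887],
       [-0.98294786,  0.01995274, -0.1827988 ],
       [ 0.18321156,  0.02129645, -0.98284281]]), 't': array([  39.8869734 ,  589.32577238, 1084.23589835])}
```

```bash
python3 - <<'E'
import cv2
for n in ["scene","top"]:
    a=cv2.imread(f"pics/{n}0.png"); cv2.imwrite(f"pics/{n}0b.png",cv2.resize(a,(800,600),interpolation=cv2.INTER_CUBIC))
E
```

```text
(no output)
```

View pics/scene0b.png

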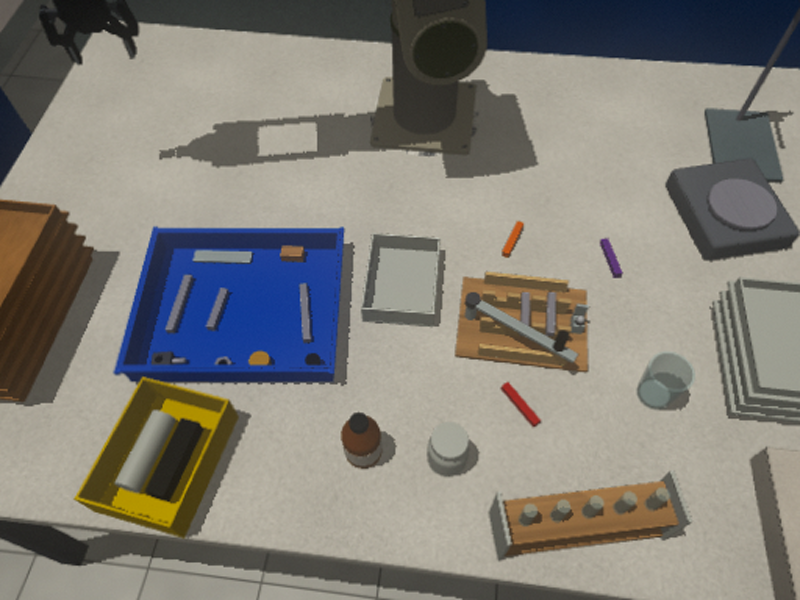

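View pics/top0b.png

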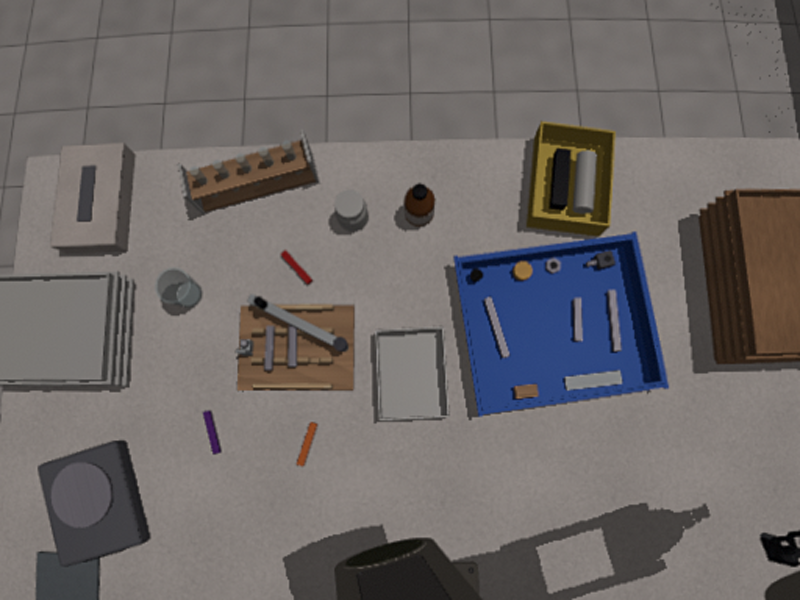

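```bash
cat > h.py <<'E'
import numpy as np, cv2
from bench import status, viewer
def cam(s):
    K=np.array([[s["fx"],0,s["cx"]],[0,s["fy"],s["cy"]],[0,0,1.]]); return K,np.array([s["k1"],0,0,0.]),np.array(s["R"]),np.array(s["t"])
def ray(s,px,z):
    """pixels (N,2) -> world points on plane z"""
    K,d,R,t=cam(s); u=cv2.undistortPoints(np.array(px,float).reshape(-1,1,2),K,d).reshape(-1,2)
    D=np.c_[u,np.ones(len(u))]@R; C=-R.T@t
    return C+D*((z-C[2])/D[:,2])[:,None]
def proj(s,X):
    K,d,R,t=cam(s); return cv2.projectPoints(np.array(X,float).reshape(-1,1,3),cv2.Rodrigues(R)[0],t,K,d)[0].reshape(-1,2)
def crop(s,name,x0,y0,w,h,k):
    a=s["img"][y0:y0+h,x0:x0+w,::-1]; cv2.imwrite("pics/"+name,cv2.resize(a,(w*k,h*k),interpolation=cv2.INTER_NEAREST))
E
python3 - <<'E'
from h import *
a=viewer.snapshot("top");b=viewer.snapshot("scene")
crop(a,"rt.png",140,180,100,75,8)
crop(b,"rs.png",285,165,100,75,8)
crop(a,"tt.png",285,145,150,125,5)
crop(b,"ts.png",70,140,160,110,5)
E
```

```text
(no output)
```

View pics/rt.png

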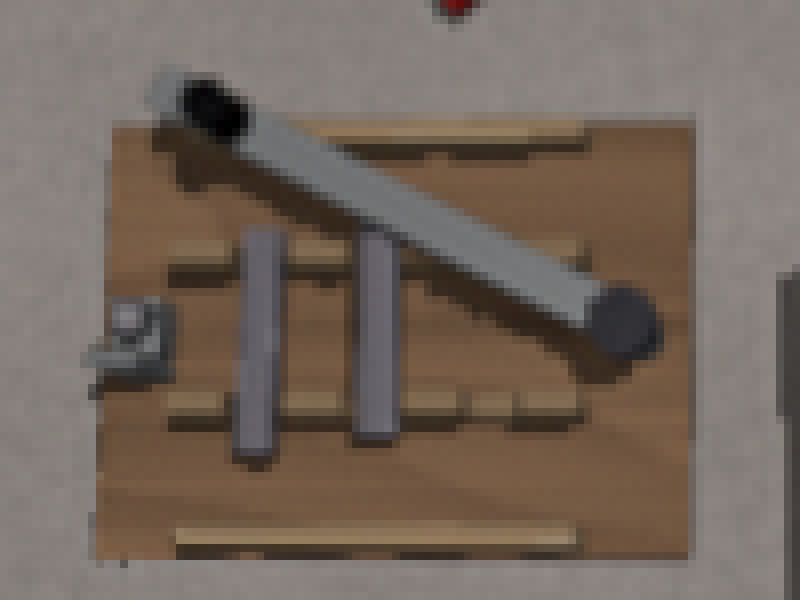

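View pics/rs.png

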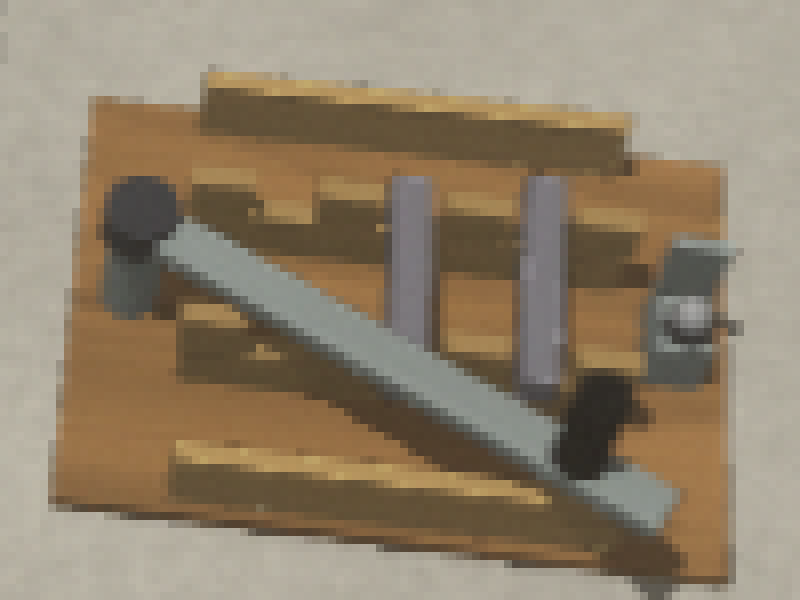

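View pics/tt.png

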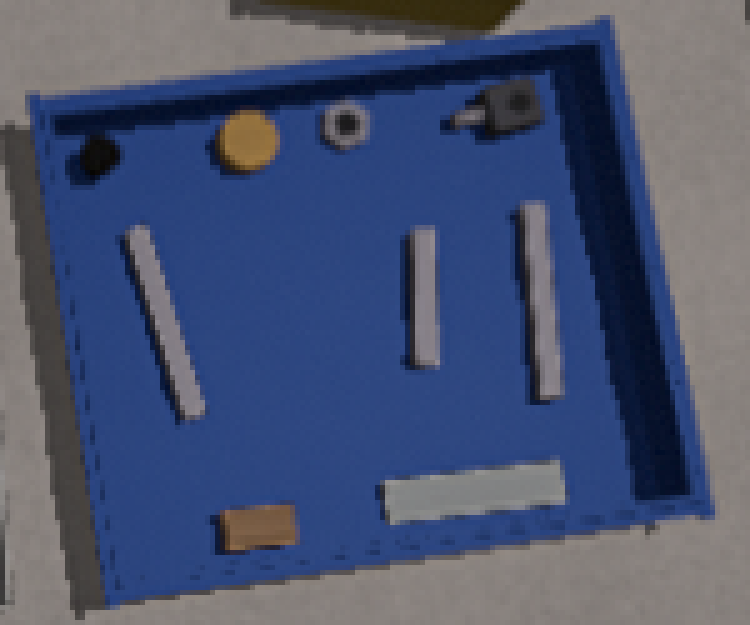

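```bash
cat >> h.py <<'E'
def pix(pts,x0,y0,k): return np.array(pts,float)/k+[x0-.5,y0-.5]
def rack_from(c):  # corners in order (+x,+y),(+x,-y),(-x,-y),(-x,+y)
    m=c.mean(0); ex=(c[0]+c[1]-c[2]-c[3])[:2]; ey=(c[0]+c[3]-c[1]-c[2])[:2]
    return m, np.degrees(np.arctan2(ex[1],ex[0])),np.degrees(np.arctan2(-ey[0],ey[1])),np.hypot(*ex)/2,np.hypot(*ey)/2
E
python3 - <<'E'
from h import *
np.set_printoptions(precision=1,suppress=True)
a=viewer.snapshot("top");b=viewer.snapshot("scene")
T=lambda p,z:ray(a,pix(p,140,180,8),z); S=lambda p,z:ray(b,pix(p,285,165,8),z)
print(rack_from(T([(110,122),(697,122),(693,558),(97,558)],8)))
print(rack_from(S([(730,582),(50,506),(92,98),(722,163)],8)))
print("hinge top post?",T([(625,325)],68),S([(143,208)],68))
print("knob top",T([(205,98)],104),S([(603,383)],104), "base",T([(232,128)],62),S([(577,468)],62))
print("keeper axis T",T([(170,90),(590,305)],62),"S",S([(660,505),(170,240)],62))
# shorts: top face z=44
print("shorts T",T([(263,230),(255,455),(378,232),(376,437)],44),"S",S([(545,178),(540,385),(411,178)],44))
print(status.sense()["time"])
E
```

```text
(array([516.5, 231.7,   8. ]), np.float64(-0.37904892072125423), np.float64(-0.9221643535307232), np.float64(167.38238918782548), np.float64(228.2761064087825))
(array([515.4, 230.1,   8. ]), np.float64(-0.626975862023966), np.float64(-0.2876823435133887), np.float64(169.3318628471841), np.float64(227.4029943812134))
hinge top post? [[512.7 137.1  68. ]] [[514.4 136.5  68. ]]
knob top [[592.3 283.5 104. ]] [[585.6 282.  104. ]] base [[589.1 284.   62. ]] [[593.5 282.1  62. ]]
keeper axis T [[603.9 307.7  62. ]
 [521.  150.6  62. ]] S [[603.7 308.3  62. ]
 [522.3 146.6  62. ]]
shorts T [[553.5 275.8  44. ]
 [469.7 277.1  44. ]
 [551.9 232.4  44. ]
 [475.7 232.1  44. ]] S [[469.9 275.2  44. ]
 [553.3 273.6  44. ]
 [475.4 229.1  44. ]]
0.3
```

View pics/ts.png

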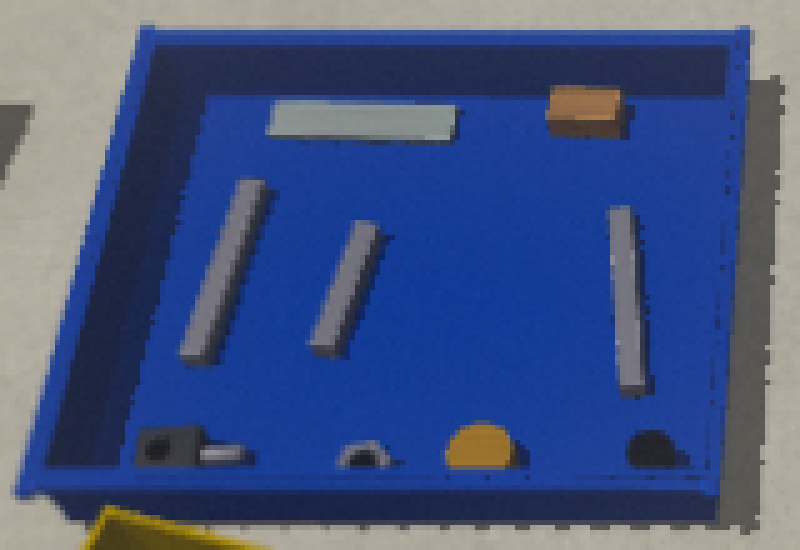

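```bash
python3 - <<'E'
from h import *
np.set_printoptions(precision=1,suppress=True)
a=viewer.snapshot("top");b=viewer.snapshot("scene")
k=800/512
for n,s,x0,y0,w,h in (("T",a,285,145,150,125),("S",b,70,140,160,110)):
    hsv=cv2.cvtColor(s["img"],cv2.COLOR_RGB2HSV); 
    m=((hsv[...,1]<70)&(hsv[...,2]>75)).astype(np.uint8); mm=np.zeros_like(m); mm[y0:y0+h,x0:x0+w]=m[y0:y0+h,x0:x0+w]
    for c in cv2.findContours(mm,cv2.RETR_EXTERNAL,cv2.CHAIN_APPROX_NONE)[0]:
        ar=cv2.contourArea(c)
        if 60<ar<1200:
            W=ray(s,c.reshape(-1,2),19); R=cv2.minAreaRect(W[:,:2].astype(np.float32))
            bx=cv2.boxPoints(R); e=[bx[1]-bx[0],bx[2]-bx[1]]; L=max(e,key=np.linalg.norm); 
            ang=np.degrees(np.arctan2(L[1],L[0])); ang=(ang+90)%180-90
            print(n,ar,np.array(R[0]),np.array(R[1]),"ang %.1f"%ang, cv2.boundingRect(c))
T=lambda p,z:ray(a,np.array(p)/k,z); S=lambda p,z:ray(b,np.array(p)/k,z)
print("jar",T([(350,207)],85),S([(451,440)],85)); print("bottle",T([(420,190)],130),S([(360,422)],130))
print("beaker",T([(172,285)],90),S([(668,375)],90))
print("box rim T",T([(376,331),(443,329),(447,419),(378,421)],45)); print("S",S([(372,236),(440,237),(437,323),(363,310)],45))
E
```

```text
T 266.0 [ 440.2 -340. ] [ 25.7 108.4] ang -84.1 (362, 237, 36, 13)
T 86.0 [ 558.7 -318. ] [13.  79.9] ang -1.7 (367, 191, 6, 27)
T 135.0 [ 546.8 -159.3] [120.5  13.3] ang 15.0 (310, 190, 16, 39)
T 137.5 [ 555.8 -390.1] [120.1  14.3] ang 1.0 (389, 185, 9, 40)
T 1027.0 [ 706.9 -202.6] [274.9  80.2] ang 88.9 (285, 145, 89, 26)
S 85.0 [ 558.8 -319.9] [13.2 81.1] ang -2.0 (132, 185, 13, 25)
S 126.5 [ 548.3 -160.4] [119.6  12.9] ang 14.9 (192, 182, 7, 37)
S 135.0 [ 554.9 -391.9] [118.8  14.1] ang 0.8 (106, 176, 17, 36)
S 220.5 [ 444.3 -340.4] [ 25.8 107. ] ang -83.1 (124, 160, 37, 8)
jar [[771.8 116.8  85. ]] [[780.8 120.3  85. ]]
bottle [[785.2 -16.  130. ]] [[786.6 -13.4 130. ]]
beaker [[626.5 453.   90. ]] [[635.2 445.9  90. ]]
box rim T [[538.9  71.7  45. ]
 [540.2 -54.8  45. ]
 [372.8 -57.5  45. ]
 [371.2  69.7  45. ]]
S [[383.9 -60.3  45. ]
 [371.1  67.7  45. ]
 [559.   80.   45. ]
 [548.2 -51.7  45. ]]
```

```bash
cat >> h.py <<'E'
def to(x,y,z,yaw=None,step=.045):
    s=status.sense(); p=s["tool_pos"]; w=s["tcp_rot"][2]; 
    if yaw is not None:
        d=(yaw-w+180)%360-180; n=max(1,int(np.ceil(abs(d)/8.4))); print("twist %.4f = %d x %.4f"%(-np.radians(d),n,-np.radians(d)/n)); w=yaw
    a=np.radians(w); D=(np.array([x,y,z])-p)/1000
    v=np.array([np.cos(a)*D[0]+np.sin(a)*D[1], np.sin(a)*D[0]-np.cos(a)*D[1], -D[2]])
    n=max(1,int(np.ceil(np.linalg.norm(v)/step))); print("slide",np.round(v,4),"= %d x"%n,np.round(v/n,4))
E
python3 - <<'E'
from h import *
to(591,283.5,230,62.5)
E
```

```text
twist -0.7620 = 6 x -0.1270
slide [ 0.9385 -0.0407  0.0011] = 21 x [ 0.0447 -0.0019  0.0001]
```

```bash
python3 -m crank '{"slide":[[0,0,0],[0,0,0],[0,0,0],[0,0,0],[0,0,0],[0,0,0]],"twist":[-0.127,-0.127,-0.127,-0.127,-0.127,-0.127]}' 0.55 30
python3 -m crank '{"slide":[[0.0447,-0.002,0],[0.0447,-0.002,0],[0.0447,-0.002,0],[0.0447,-0.002,0],[0.0447,-0.002,0],[0.0447,-0.002,0],[0.0447,-0.002,0]],"twist":[0,0,0,0,0,0,0]}'
python3 -m crank '{"slide":[[0.0447,-0.002,0],[0.0447,-0.002,0],[0.0447,-0.002,0],[0.0447,-0.002,0],[0.0447,-0.002,0],[0.0447,-0.002,0],[0.0447,-0.002,0]],"twist":[0,0,0,0,0,0,0]}'
python3 -m crank '{"slide":[[0.0447,-0.002,0],[0.0447,-0.002,0],[0.0447,-0.002,0],[0.0447,-0.002,0],[0.0447,-0.002,0],[0.0447,-0.002,0],[0.0447,-0.002,0]],"twist":[0,0,0,0,0,0,0]}'
python3 - <<'E'
from h import *
print(status.sense()["ft_force"])
to(591,283.5,70,62.5)
E
```

```text
time: 1.0
tool_pos: [193.7, -567.8, 231.3]
tcp_rot: [-180.0, -0.0, 62.8]
ft_force: [0.8, 0.2, -0.3]
finger_gap: 38.4
time: 1.7
tool_pos: [326.2, -282.3, 231.5]
tcp_rot: [180.0, 0.0, 62.5]
ft_force: [0.7, 0.1, 0.6]
finger_gap: 38.5
time: 2.4
tool_pos: [458.5, 2.0, 231.7]
tcp_rot: [179.9, -0.0, 62.5]
ft_force: [1.2, 0.3, 0.7]
finger_gap: 38.5
time: 3.1
tool_pos: [590.5, 286.0, 231.2]
tcp_rot: [180.0, -0.0, 62.5]
ft_force: [-0.1, -0.2, 0.3]
finger_gap: 38.3
[-0.12251689 -0.2332132   0.27196924]
twist 0.0001 = 1 x 0.0001
slide [-0.002   0.0016  0.1612] = 4 x [-0.0005  0.0004  0.0403]
```

```bash
python3 -m crank '{"slide":[[-0.001,0.001,0.04],[-0.001,0.0005,0.04],[0,0,0.035],[0,0,0]],"twist":[0,0,0,0]}'
python3 - <<'E'
from h import *
a=viewer.snapshot("top");b=viewer.snapshot("scene")
crop(a,"k1.png",130,150,120,90,6);crop(b,"k2.png",285,155,120,90,6)
E
```

```text
time: 3.5
tool_pos: [586.1, 280.2, 109.1]
tcp_rot: [-179.6, 0.5, 62.5]
ft_force: [-0.1, 0.3, -0.8]
finger_gap: 38.3
```

View pics/k2.png

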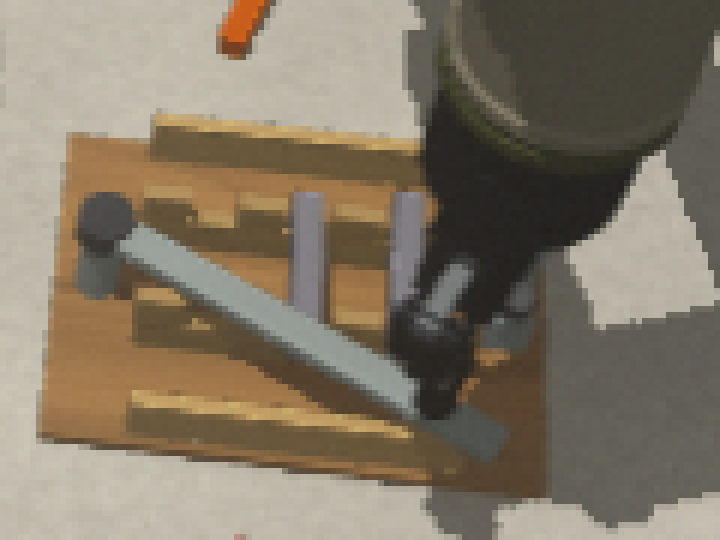

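View pics/k1.png

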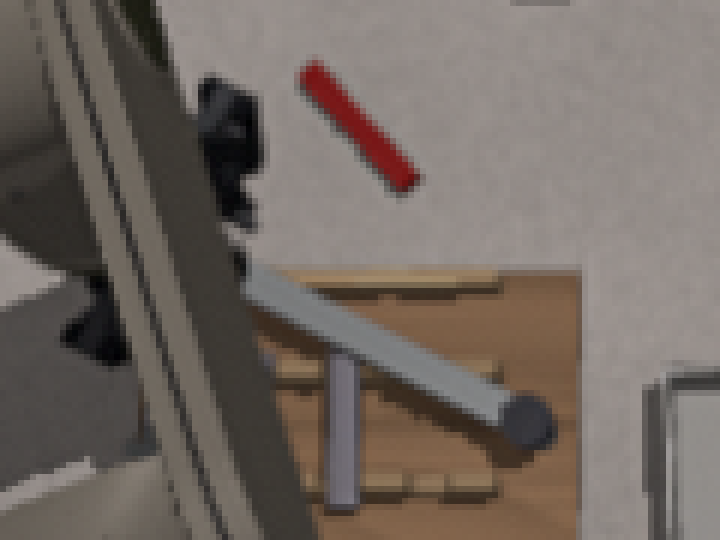

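```bash
python3 -m crank '{"slide":[[0,0,0],[0,0,0]],"twist":[0,0]}'
python3 - <<'E'
from h import *
to(591,283.5,70,62.5)
E
```

```text
time: 3.8
tool_pos: [592.3, 282.3, 119.8]
tcp_rot: [179.8, -0.2, 62.5]
ft_force: [-0.4, -0.4, -0.1]
finger_gap: 38.5
twist -0.0002 = 1 x -0.0002
slide [ 0.0005 -0.0017  0.0498] = 2 x [ 0.0002 -0.0008  0.0249]
```

```bash
python3 -m crank '{"slide":[[0,-0.001,0.01],[0,0,0.012],[0,0,0.012],[0,0,0.01],[0,0,0.004],[0,0,0],[0,0,0]],"twist":[0,0,0,0,0,0,0]}'

```

```text
time: 4.5
tool_pos: [589.6, 282.2, 68.4]
tcp_rot: [180.0, -0.0, 62.5]
ft_force: [0.1, -1.1, 0.1]
finger_gap: 38.9
```

```bash
python3 -m crank '{"slide":[[-0.0003,0.006,-0.001],[-0.0003,0.0099,0],[-0.0003,0.0099,0],[-0.0003,0.0099,0],[-0.0003,0.0099,0],[-0.0003,0.0099,0],[-0.0003,0.0099,0]],"twist":[0.036,0.06,0.06,0.06,0.06,0.06,0.06]}'
python3 -m crank '{"slide":[[-0.0003,0.0099,0],[-0.0003,0.0099,0],[-0.0003,0.0099,0],[-0.0003,0.0099,0],[-0.0003,0.0099,0],[-0.0003,0.0099,0],[-0.0003,0.0099,0]],"twist":[0.06,0.06,0.06,0.06,0.06,0.06,0.06]}'
python3 -m crank '{"slide":[[-0.0003,0.0099,0],[-0.0003,0.0099,0],[-0.0003,0.0099,0],[-0.0003,0.0099,0],[-0.0003,0.0099,0],[-0.0003,0.0099,0],[-0.0003,0.0099,0]],"twist":[0.06,0.06,0.06,0.06,0.06,0.06,0.06]}'
python3 -m crank '{"slide":[[0,0,0],[0,0,0]],"twist":[0,0]}'
python3 - <<'E'
from h import *
b=viewer.snapshot("scene");crop(b,"k3.png",255,155,130,95,6)
a=viewer.snapshot("top");crop(a,"k4.png",140,110,130,110,6)
E
```

```text
time: 5.2
tool_pos: [641.2, 240.9, 70.2]
tcp_rot: [180.0, -0.1, 39.6]
ft_force: [-0.1, -0.3, 0.1]
finger_gap: 38.5
time: 5.9
tool_pos: [673.1, 179.7, 70.2]
tcp_rot: [180.0, -0.1, 15.5]
ft_force: [0.0, 0.5, 0.6]
finger_gap: 38.3
time: 6.6
tool_pos: [677.4, 111.0, 70.2]
tcp_rot: [-180.0, -0.1, -8.6]
ft_force: [-0.8, 0.4, 0.5]
finger_gap: 38.3
time: 6.8
tool_pos: [677.1, 111.4, 69.9]
tcp_rot: [-180.0, -0.1, -8.3]
ft_force: [-0.2, 0.5, -0.0]
finger_gap: 38.1
```

View pics/k3.png

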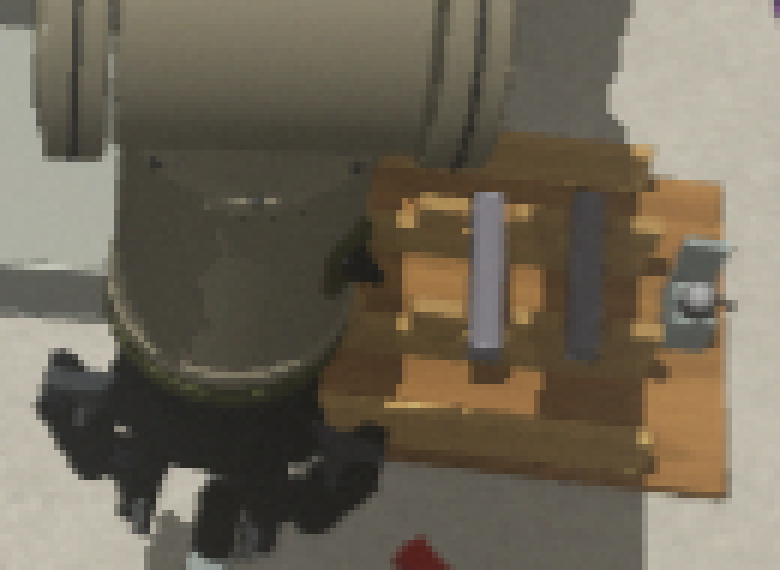

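View pics/k4.png

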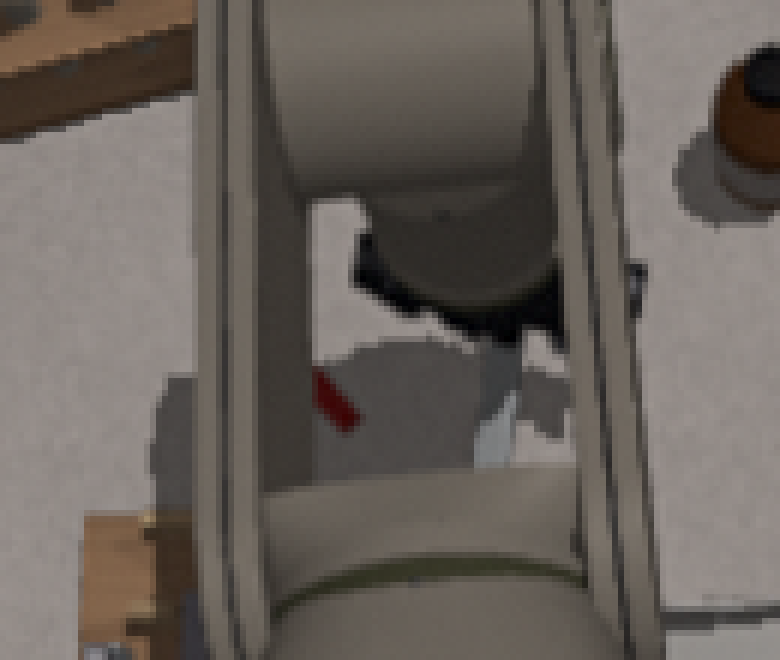

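```bash
python3 -m crank '{"slide":[[0,-0.006,0],[0,0,-0.02],[0,0,-0.03],[0,0,-0.03],[0,0,-0.02],[0,0,0],[0,0,0]],"twist":[0,0,0,0,0,-0.07,-0.066]}' 0.62
python3 - <<'E'
from h import *
to(514.5,275.5,140,-.5,.04)
E
```

```text
time: 7.6
tool_pos: [678.2, 118.6, 171.0]
tcp_rot: [-180.0, -0.2, -0.3]
ft_force: [0.3, 0.3, -0.2]
finger_gap: 32.5
twist 0.0034 = 1 x 0.0034
slide [-0.1651 -0.1555  0.031 ] = 6 x [-0.0275 -0.0259  0.0052]
```

```bash
python3 -m crank '{"slide":[[-0.0275,-0.0259,0.005],[-0.0275,-0.0259,0.005],[-0.0275,-0.0259,0.005],[-0.0275,-0.0259,0.005],[-0.0275,-0.0259,0.005],[-0.0275,-0.0259,0.005],[0,0,0],[0,0,0]],"twist":[0,0,0,0,0,0,0,0]}'
python3 - <<'E'
from h import *
to(514.5,275.5,30,-.5,.02)
b=viewer.snapshot("scene");crop(b,"s1.png",255,155,130,95,6)
E
```

```text
time: 8.4
tool_pos: [513.2, 275.7, 139.5]
tcp_rot: [180.0, -0.0, -0.4]
ft_force: [0.8, -0.5, -0.3]
finger_gap: 32.7
twist 0.0025 = 1 x 0.0025
slide [0.0013 0.0002 0.1095] = 6 x [0.0002 0.     0.0182]
```

View pics/s1.png

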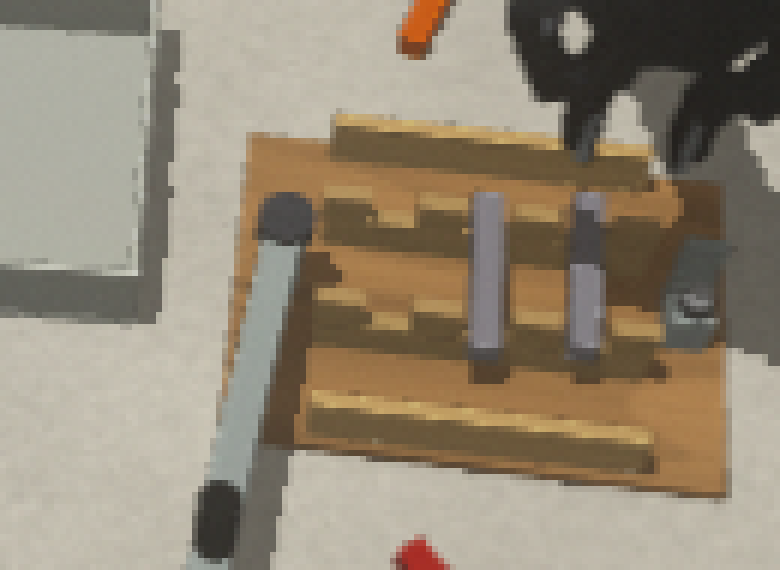

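```bash
python3 -m crank '{"slide":[[0.001,0,0.018],[0,0,0.018],[0,0,0.018],[0,0,0.018],[0,0,0.01],[0,0,0],[0,0,0]],"twist":[0,0,0,0,0,0,0]}'
python3 - <<'E'
from h import *
b=viewer.snapshot("scene");crop(b,"s2.png",275,155,110,80,7)
E
```

```text
time: 9.15
tool_pos: [515.6, 274.2, 57.9]
tcp_rot: [-180.0, -0.0, -0.6]
ft_force: [0.8, 0.3, 0.6]
finger_gap: 32.4
```

View pics/s2.png

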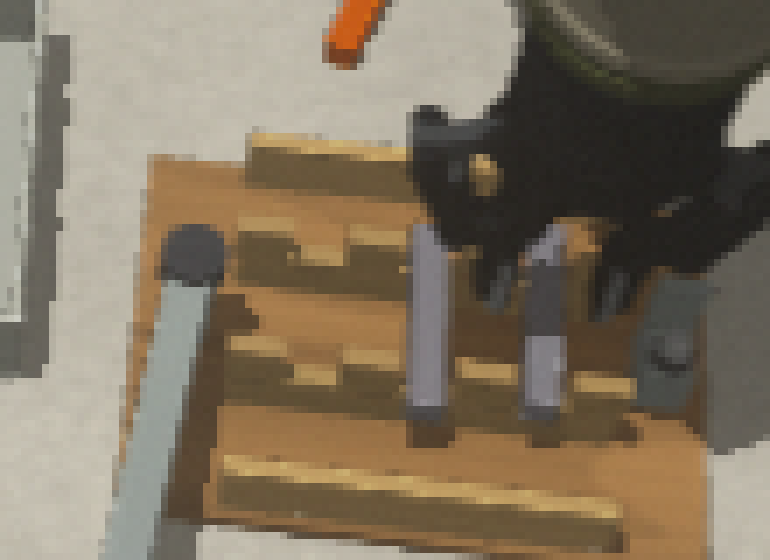

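```bash
python3 -m crank '{"slide":[[0,0,0.01],[0,0,0.01],[0,-0.001,0.008],[0,0,0],[0,0,0]],"twist":[0,0,0,0,0]}'
python3 -m crank '{"slide":[[0,0,0],[0,0,0],[0,0,0],[0,0,0],[0,0,0],[0,0,0]],"twist":[0,0,0,0,0,0]}' 1 60
```

```text
time: 9.7
tool_pos: [514.4, 275.4, 28.7]
tcp_rot: [180.0, 0.1, -0.5]
ft_force: [-0.4, -0.5, 0.7]
finger_gap: 32.7
time: 10.3
tool_pos: [515.3, 275.7, 29.9]
tcp_rot: [-180.0, -0.1, -0.5]
ft_force: [-0.3, 1.1, 4.9]
finger_gap: 12.6
```

```bash
python3 -m crank '{"slide":[[0,0,-0.01],[0,0,-0.015],[0,0,-0.025],[0,0,-0.03],[0,0,-0.03],[0,0,0],[0,0,0]],"twist":[0,0,0,0,0,0,0]}'
python3 - <<'E'
from h import *
b=viewer.snapshot("scene");crop(b,"s3.png",275,135,110,90,7)
to(456,-15,140,0,.04)
E
```

```text
time: 11.0
tool_pos: [515.6, 275.7, 141.0]
tcp_rot: [-179.9, -0.1, -0.5]
ft_force: [-0.6, 0.7, -1.0]
finger_gap: 12.2
twist -0.0092 = 1 x -0.0092
slide [-0.0587  0.2903 -0.0006] = 8 x [-0.0073  0.0363 -0.0001]
```

View pics/s3.png

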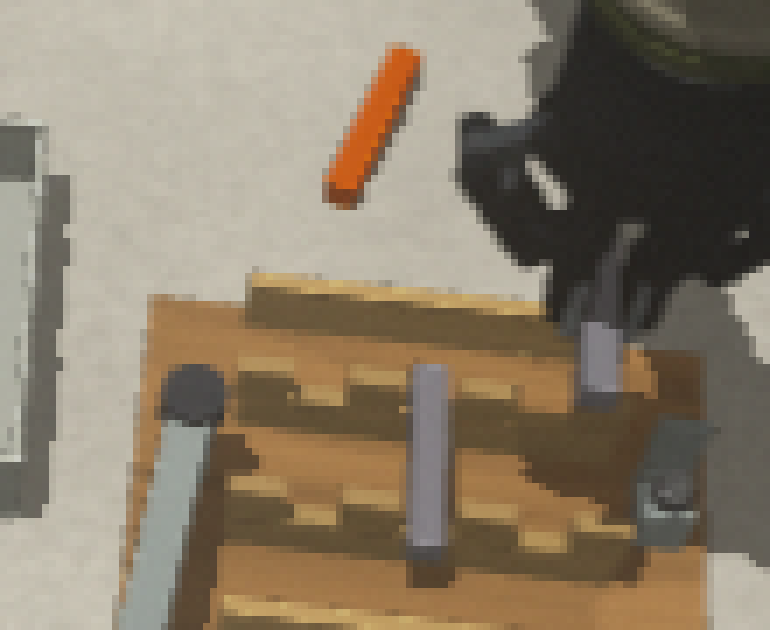

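Short bar held and lifted. Carry it to the box.

```bash
python3 -m crank '{"slide":[[-0.0073,0.0363,0],[-0.0073,0.0363,0],[-0.0073,0.0363,0],[-0.0073,0.0363,0],[-0.0073,0.0363,0],[-0.0073,0.0363,0],[-0.0073,0.0363,0],[-0.0073,0.0363,0]],"twist":[-0.009,0,0,0,0,0,0,0]}'
python3 -m crank '{"slide":[[0,0,0],[0,0,0],[0,0,0.02],[0,0,0.02],[0,0,0.02],[0,0,0.02],[0,0,0],[0,0,0]],"twist":[0,0,0,0,0,0,0,0]}'
python3 - <<'E'
from h import *
b=viewer.snapshot("scene");crop(b,"b1.png",205,125,110,90,7)
to(456,-15,10,0,.02)
E
```

```text
time: 11.85
tool_pos: [454.3, -16.0, 137.6]
tcp_rot: [-180.0, 0.2, -0.0]
ft_force: [1.3, -1.2, -1.0]
finger_gap: 12.7
time: 12.65
tool_pos: [455.5, -13.9, 58.9]
tcp_rot: [-180.0, 0.1, 0.1]
ft_force: [-0.0, -0.6, -1.2]
finger_gap: 12.4
twist 0.0008 = 1 x 0.0008
slide [-0.0004  0.0008  0.0498] = 3 x [-0.0001  0.0003  0.0166]
```

View pics/b1.png

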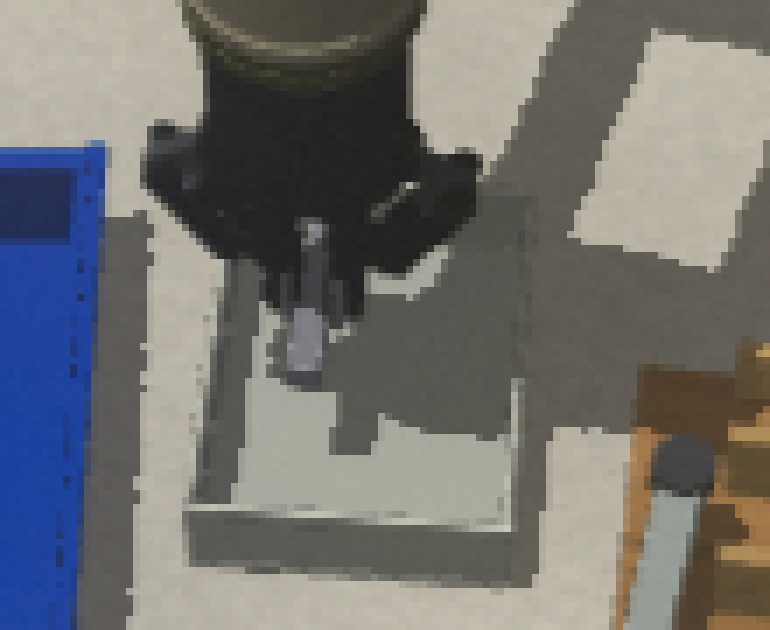

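```bash
python3 -m crank '{"slide":[[0,0,0.016],[0,0,0.016],[0,0,0.012],[0,0,0.005],[0,0,0],[0,0,0]],"twist":[0,0,0,0,0,0]}'
python3 -m crank '{"slide":[[0,0,0],[0,0,0],[0,0,0]],"twist":[0,0,0]}' 0.68
```

```text
time: 13.3
tool_pos: [456.6, -14.9, 11.0]
tcp_rot: [180.0, -0.1, -0.0]
ft_force: [0.2, 0.1, -0.7]
finger_gap: 12.3
time: 13.6
tool_pos: [456.6, -15.0, 10.9]
tcp_rot: [180.0, -0.1, -0.0]
ft_force: [-0.3, -1.0, 1.0]
finger_gap: 27.3
```

Released. Up and back to the second short bar.

```bash
python3 -m crank '{"slide":[[0,0,-0.02],[0,0,-0.03],[0,0,-0.04],[0,0,-0.04],[0,0,0],[0,0,0]],"twist":[0,0,0,0,0,0]}' 0.62
python3 - <<'E'
from h import *
b=viewer.snapshot("scene");crop(b,"b2.png",205,125,110,90,7)
to(515.5,231,140,-.5,.04)
E
```

```text
time: 14.2
tool_pos: [457.2, -15.1, 141.7]
tcp_rot: [180.0, -0.2, -0.0]
ft_force: [0.2, 0.7, -0.8]
finger_gap: 32.8
twist 0.0085 = 1 x 0.0085
slide [ 5.730e-02 -2.464e-01  1.000e-04] = 7 x [ 0.0082 -0.0352  0.    ]
```

View pics/b2.png

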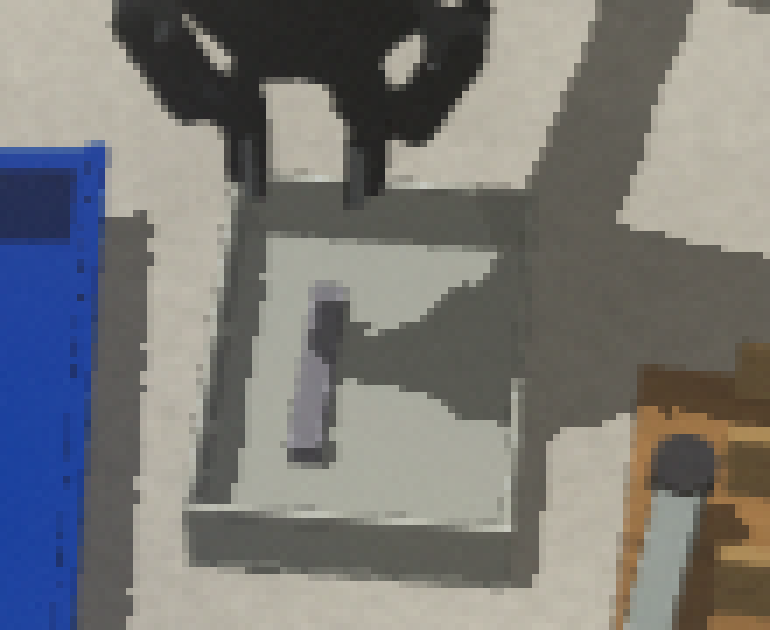

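Short lies flat in the box at about (318,370). Next one.

```bash
python3 -m crank '{"slide":[[0.0082,-0.0352,0],[0.0082,-0.0352,0],[0.0082,-0.0352,0],[0.0082,-0.0352,0],[0.0082,-0.0352,0],[0.0082,-0.0352,0],[0.0082,-0.0352,0],[0,0,0]],"twist":[0.0085,0,0,0,0,0,0,0]}'
python3 -m crank '{"slide":[[0,0,0],[0,0,0.018],[0,0,0.018],[0,0,0.018],[0,0,0.018],[0,0,0.01],[0,0,0],[0,0,0]],"twist":[0,0,0,0,0,0,0,0]}'
python3 - <<'E'
from h import *
b=viewer.snapshot("scene");crop(b,"s4.png",275,155,110,80,7)
to(515.5,231,30,-.5)
E
```

```text
time: 15.05
tool_pos: [514.2, 234.4, 137.8]
tcp_rot: [-180.0, 0.2, -0.3]
ft_force: [0.6, -0.4, 0.3]
finger_gap: 32.4
time: 15.85
tool_pos: [515.3, 230.5, 58.4]
tcp_rot: [180.0, 0.0, -0.5]
ft_force: [0.3, 0.3, -0.7]
finger_gap: 32.8
twist -0.0004 = 1 x -0.0004
slide [-0.0003 -0.0001  0.0291] = 1 x [-0.0003 -0.0001  0.0291]
```

View pics/s4.png

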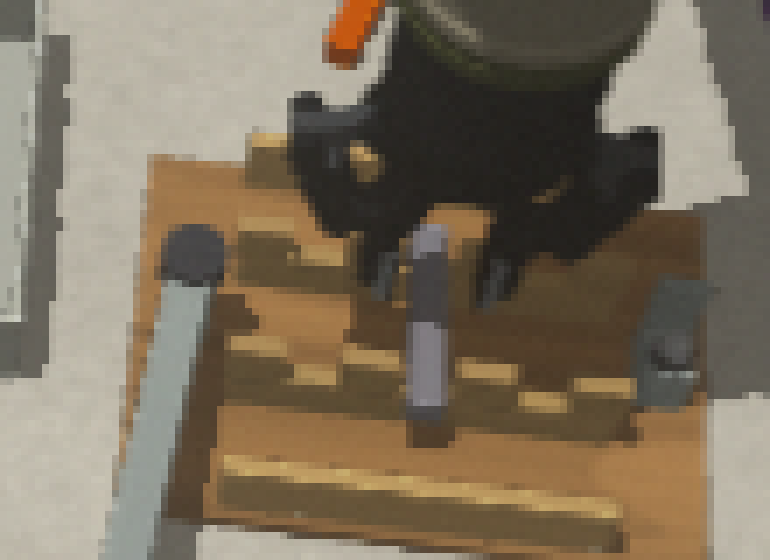

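```bash
python3 -m crank '{"slide":[[0,0,0.01],[0,0,0.01],[0,0,0.008],[0,0,0],[0,0,0]],"twist":[0,0,0,0,0]}'
python3 -m crank '{"slide":[[0,0,0],[0,0,0],[0,0,0],[0,0,0],[0,0,0],[0,0,0]],"twist":[0,0,0,0,0,0]}' 1 60
python3 -m crank '{"slide":[[0,0,-0.01],[0,0,-0.015],[0,0,-0.025],[0,0,-0.03],[0,0,-0.03],[0,0,0],[0,0,0]],"twist":[0,0,0,0,0,0,0]}'
python3 - <<'E'
from h import *
to(456,29,140,0,.04)
E
```

```text
time: 16.4
tool_pos: [514.9, 231.0, 29.7]
tcp_rot: [180.0, 0.1, -0.5]
ft_force: [0.3, -0.3, -0.2]
finger_gap: 32.6
time: 17.0
tool_pos: [515.8, 231.3, 30.9]
tcp_rot: [-180.0, -0.1, -0.5]
ft_force: [-1.0, 0.2, 5.0]
finger_gap: 12.2
time: 17.7
tool_pos: [516.0, 231.3, 142.0]
tcp_rot: [-180.0, -0.1, -0.5]
ft_force: [-0.4, -0.5, -1.0]
finger_gap: 12.2
twist -0.0087 = 1 x -0.0087
slide [-0.06    0.2023  0.002 ] = 6 x [-0.01    0.0337  0.0003]
```

```bash
python3 -m crank '{"slide":[[-0.01,0.0337,0],[-0.01,0.0337,0],[-0.01,0.0337,0],[-0.01,0.0337,0],[-0.01,0.0337,0],[-0.01,0.0337,0.002],[0,0,0],[0,0,0]],"twist":[-0.009,0,0,0,0,0,0,0]}'
python3 -m crank '{"slide":[[0,0,0.02],[0,0,0.02],[0,0,0.02],[0,0,0.02],[0,0,0],[0,0,0]],"twist":[0,0,0,0,0,0]}'
python3 - <<'E'
from h import *
b=viewer.snapshot("scene");crop(b,"b3.png",205,125,110,90,7)
to(456,29,10,0,.02)
E
```

```text
time: 18.5
tool_pos: [454.1, 28.5, 137.2]
tcp_rot: [-180.0, 0.1, -0.1]
ft_force: [0.6, -0.4, -1.2]
finger_gap: 12.2
time: 19.1
tool_pos: [454.6, 29.8, 58.0]
tcp_rot: [-180.0, 0.1, 0.1]
ft_force: [0.1, 0.5, -0.9]
finger_gap: 12.0
twist 0.0012 = 1 x 0.0012
slide [0.0006 0.0006 0.0489] = 3 x [0.0002 0.0002 0.0163]
```

View pics/b3.png

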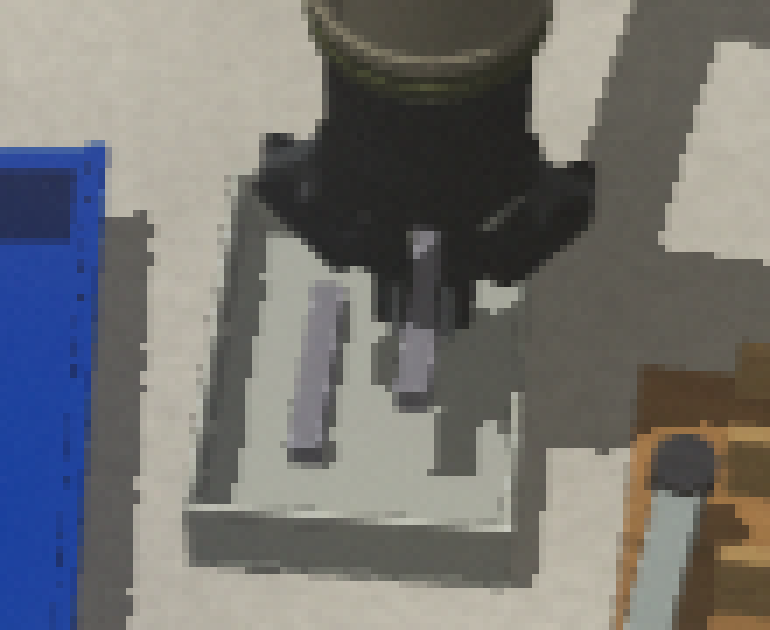

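```bash
python3 -m crank '{"slide":[[0,0,0.016],[0,0,0.016],[0,0,0.012],[0,0,0.004],[0,0,0],[0,0,0]],"twist":[0,0,0,0,0,0]}'
python3 -m crank '{"slide":[[0,0,0],[0,0,0],[0,0,0]],"twist":[0,0,0]}' 0.68
python3 -m crank '{"slide":[[0,0,-0.02],[0,0,-0.03],[0,0,-0.04],[0,0,-0.04],[0,0,-0.01],[0,0,0]],"twist":[0,0,0,0,0,0]}'
cat >> h.py <<'E'
def bars(s,z=19,x0=0,y0=0,w=512,h=384,lo=60,hi=300):
    hsv=cv2.cvtColor(s["img"],cv2.COLOR_RGB2HSV); m=((hsv[...,1]<70)&(hsv[...,2]>75)).astype(np.uint8); mm=np.zeros_like(m); mm[y0:y0+h,x0:x0+w]=m[y0:y0+h,x0:x0+w]
    for c in cv2.findContours(mm,cv2.RETR_EXTERNAL,cv2.CHAIN_APPROX_NONE)[0]:
        ar=cv2.contourArea(c)
        if lo<ar<hi:
            W=ray(s,c.reshape(-1,2),z); R=cv2.minAreaRect(W[:,:2].astype(np.float32))
            bx=cv2.boxPoints(R); e=[bx[1]-bx[0],bx[2]-bx[1]]; L=max(e,key=np.linalg.norm)
            ang=(np.degrees(np.arctan2(L[1],L[0]))+90)%180-90
            print(ar,np.round(R[0],1),np.round(R[1],1),"ang %.1f"%ang)
E
python3 - <<'E'
from h import *
a=viewer.snapshot("top");b=viewer.snapshot("scene");crop(b,"all1.png",60,110,330,170,2)
bars(a,19,285,145,150,125);print();bars(b,19,70,140,160,110)
E
```

```text
time: 19.75
tool_pos: [455.7, 29.0, 11.1]
tcp_rot: [180.0, -0.1, 0.0]
ft_force: [0.2, -1.0, -1.0]
finger_gap: 12.4
time: 20.05
tool_pos: [455.6, 28.9, 10.9]
tcp_rot: [180.0, -0.1, 0.0]
ft_force: [-0.8, -0.8, 0.4]
finger_gap: 27.3
time: 20.65
tool_pos: [456.9, 28.9, 152.9]
tcp_rot: [180.0, -0.3, 0.0]
ft_force: [-0.1, -0.7, -0.3]
finger_gap: 27.1
266.0 [ 440.2 -340. ] [ 25.7 108.4] ang -84.1
87.0 [ 558.7 -317.9] [13.  79.9] ang -1.6
138.0 [ 546.8 -159.2] [120.5  13.5] ang 14.9
132.0 [ 586.3 -411.5] [121.3  14. ] ang 0.9

88.5 [ 558.8 -319.9] [13.2 81.9] ang -2.0
155.5 [ 585.9 -413.3] [119.   15.2] ang 0.6
130.5 [ 547.5 -160.5] [118.   13.2] ang 15.1
220.5 [ 444.3 -340.4] [ 25.8 107. ] ang -83.1
```

View pics/all1.png

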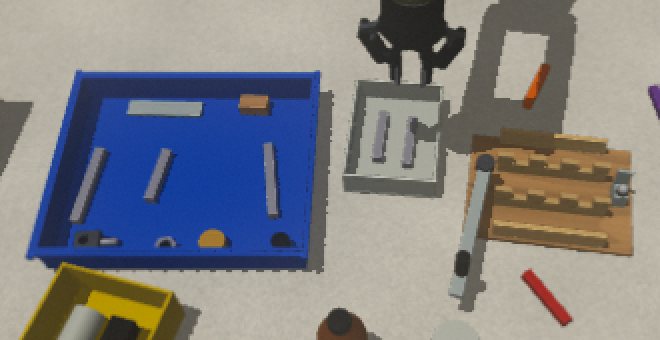

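```bash
python3 - <<'E'
from h import *
to(547.3,-160,140,15,.04)
E
```

```text
twist -0.2615 = 2 x -0.1308
slide [0.0407 0.2065 0.0093] = 6 x [0.0068 0.0344 0.0015]
```

```bash
python3 -m crank '{"slide":[[0,0,0],[0,0,0],[0.0068,0.0344,0.0015],[0.0068,0.0344,0.0015],[0.0068,0.0344,0.0015],[0.0068,0.0344,0.0015],[0.0068,0.0344,0.0015],[0.0068,0.0344,0.0015]],"twist":[-0.131,-0.131,0,0,0,0,0,0]}' 0.62
python3 -m crank '{"slide":[[0,0,0],[0,0,0],[0,0,0.02],[0,0,0.03],[0,0,0.025],[0,0,0.015],[0,0,0],[0,0,0]],"twist":[0,0,0,0,0,0,0,0]}'
python3 - <<'E'
from h import *
b=viewer.snapshot("scene");crop(b,"a1.png",145,145,110,90,7)
to(547.3,-160,9,15,.02)
E
```

```text
time: 21.55
tool_pos: [546.9, -160.6, 138.2]
tcp_rot: [-179.8, 0.2, 15.0]
ft_force: [-0.1, 1.0, -0.4]
finger_gap: 32.7
time: 22.35
tool_pos: [547.9, -159.3, 51.6]
tcp_rot: [-180.0, 0.0, 15.1]
ft_force: [0.5, -0.2, 0.3]
finger_gap: 32.7
twist 0.0010 = 1 x 0.0010
slide [-0.0015 -0.0001  0.0435] = 3 x [-0.0005 -0.      0.0145]
```

View pics/a1.png

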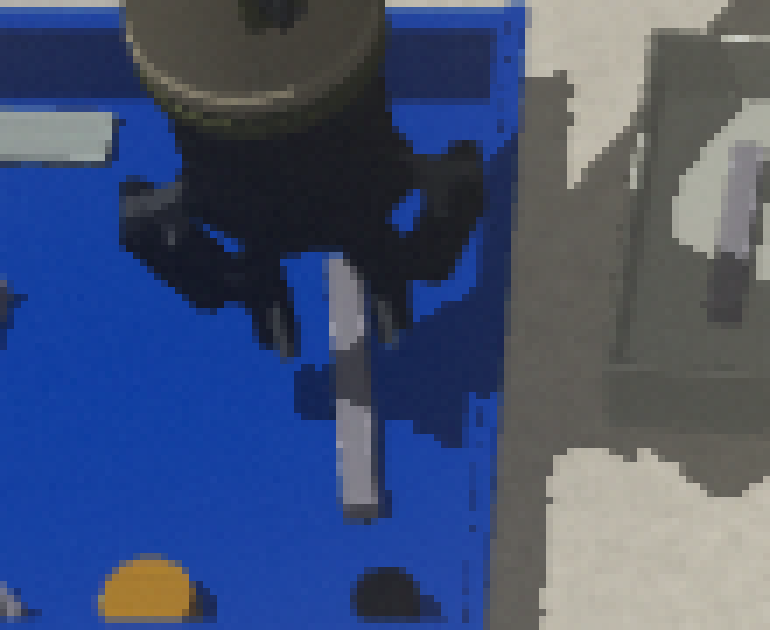

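```bash
python3 -m crank '{"slide":[[-0.001,0,0.014],[0,0,0.014],[0,0,0.01],[0,0,0.004],[0,0,0],[0,0,0]],"twist":[0,0,0,0,0,0]}'
python3 -m crank '{"slide":[[0,0,0],[0,0,0],[0,0,0],[0,0,0],[0,0,0],[0,0,0]],"twist":[0,0,0,0,0,0]}' 1 80
```

```text
time: 23.0
tool_pos: [547.1, -160.1, 9.3]
tcp_rot: [-180.0, -0.0, 15.0]
ft_force: [1.0, 0.9, 0.1]
finger_gap: 32.5
time: 23.6
tool_pos: [547.7, -160.3, 10.2]
tcp_rot: [179.9, -0.1, 15.0]
ft_force: [-0.2, -0.2, 5.6]
finger_gap: 11.2
```

```bash
python3 -m crank '{"slide":[[0,0,-0.01],[0,0,-0.02],[0,0,-0.035],[0,0,-0.035],[0,0,-0.03],[0,0,0],[0,0,0]],"twist":[0,0,0,0,0,0,0]}'
python3 - <<'E'
from h import *
b=viewer.snapshot("scene");crop(b,"a2.png",145,125,110,90,7)
to(516,275.3,140,-.5,.04)
E
```

```text
time: 24.3
tool_pos: [547.3, -160.1, 140.0]
tcp_rot: [180.0, -0.1, 15.0]
ft_force: [-1.0, 0.5, -1.4]
finger_gap: 11.3
twist 0.2711 = 2 x 0.1355
slide [-0.0342 -0.4348 -0.0016] = 11 x [-0.0031 -0.0395 -0.0001]
```

View pics/a2.png

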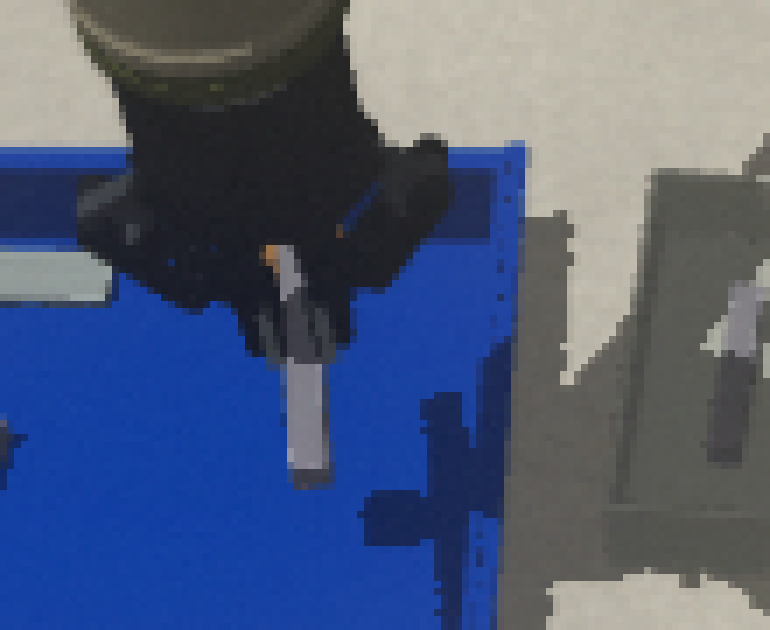

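```bash
python3 -m crank '{"slide":[[0,0,0],[0,0,0],[-0.0031,-0.0395,0],[-0.0031,-0.0395,0],[-0.0031,-0.0395,0],[-0.0031,-0.0395,0],[-0.0031,-0.0395,0]],"twist":[0.1355,0.1355,0,0,0,0,0]}'
python3 -m crank '{"slide":[[-0.0031,-0.0395,0],[-0.0031,-0.0395,0],[-0.0031,-0.0395,0],[-0.0031,-0.0395,0],[-0.0031,-0.0395,0],[-0.0031,-0.0395,0],[0,0,0],[0,0,0]],"twist":[0,0,0,0,0,0,0,0]}'
python3 -m crank '{"slide":[[0,0,0.02],[0,0,0.02],[0,0,0.015],[0,0,0.01],[0,0,0],[0,0,0]],"twist":[0,0,0,0,0,0]}'
python3 - <<'E'
from h import *
b=viewer.snapshot("scene");crop(b,"a3.png",275,145,110,90,7)
to(516,275.3,34,-.5,.02)
E
```

```text
time: 25.05
tool_pos: [531.2, 39.1, 136.8]
tcp_rot: [-180.0, 0.2, -0.5]
ft_force: [0.6, -0.4, -2.2]
finger_gap: 11.4
time: 25.85
tool_pos: [515.0, 274.9, 136.8]
tcp_rot: [179.9, 0.2, -0.4]
ft_force: [0.1, -0.3, -2.0]
finger_gap: 11.3
time: 26.45
tool_pos: [516.9, 274.4, 74.5]
tcp_rot: [180.0, 0.0, -0.5]
ft_force: [-0.3, 0.3, -1.0]
finger_gap: 11.3
twist -0.0003 = 1 x -0.0003
slide [-0.0014 -0.0006  0.0412] = 3 x [-0.0005 -0.0002  0.0137]
```

View pics/a3.png

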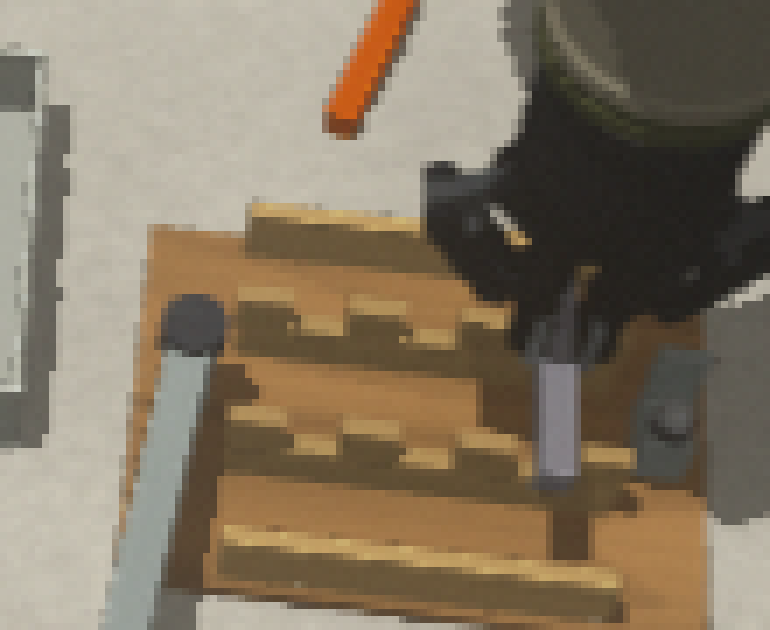

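```bash
python3 -m crank '{"slide":[[-0.0005,0,0.012],[-0.0005,0,0.012],[0,0,0.009],[0,0,0.004],[0,0,0],[0,0,0]],"twist":[0,0,0,0,0,0]}'
python3 - <<'E'
from h import *
b=viewer.snapshot("scene");crop(b,"a4.png",275,145,110,90,7)
print(ray(b,pix([(538,365),(577,365),(540,476),(577,476)],275,145,7),84))
E
```

```text
time: 27.1
tool_pos: [515.8, 274.8, 37.3]
tcp_rot: [-180.0, -0.0, -0.5]
ft_force: [-0.2, 0.1, -1.6]
finger_gap: 11.5
[[528.59474106 264.49025257  84.        ]
 [526.85425353 278.91395431  84.        ]
 [576.63685825 265.34609215  84.        ]
 [575.00445573 278.7078844   84.        ]]
```

View pics/a4.png

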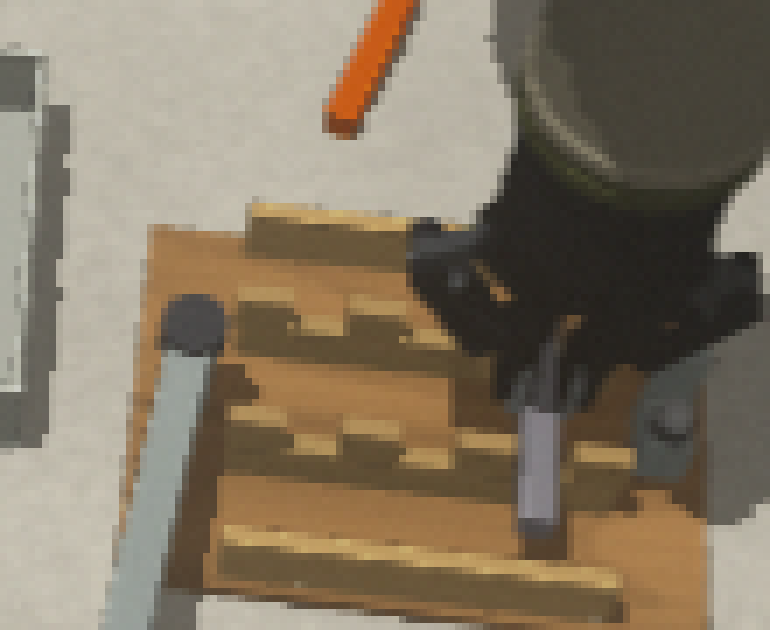

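```bash
python3 -m crank '{"slide":[[0,0,0.002],[0,0,0.001],[0,0,0],[0,0,0]],"twist":[0,0,0,0]}'
python3 -m crank '{"slide":[[0,0,0],[0,0,0],[0,0,0]],"twist":[0,0,0]}' 0.68
python3 -m crank '{"slide":[[0,0,-0.02],[0,0,-0.03],[0,0,-0.04],[0,0,-0.02],[0,0,0],[0,0,0]],"twist":[0,0,0,0,0,0]}' 0.62
python3 - <<'E'
from h import *
b=viewer.snapshot("scene");crop(b,"a5.png",275,145,110,90,7)
a=viewer.snapshot("top"); bars(b,19,70,140,160,110); bars(a,19,285,145,150,125)
to(586.1,-412.4,150,.7,.04)
E
```

```text
time: 27.55
tool_pos: [516.2, 274.9, 35.2]
tcp_rot: [-180.0, -0.1, -0.5]
ft_force: [-2.1, -0.4, 5.1]
finger_gap: 11.4
time: 27.85
tool_pos: [515.7, 274.7, 34.2]
tcp_rot: [-180.0, -0.0, -0.5]
ft_force: [-0.7, -1.1, -0.3]
finger_gap: 27.2
time: 28.45
tool_pos: [515.9, 274.8, 144.4]
tcp_rot: [-180.0, -0.0, -0.5]
ft_force: [0.4, -1.1, 0.1]
finger_gap: 32.4
90.0 [ 560.3 -320. ] [13.2 84.1] ang -2.0
159.5 [ 585.9 -413.2] [119.   15.4] ang 0.6
220.5 [ 444.3 -340.4] [ 25.8 107. ] ang -83.1
268.0 [ 440.4 -339.7] [ 25.7 108.8] ang -84.5
90.0 [ 557.2 -317.9] [13.2 82.9] ang -1.5
136.0 [ 586.4 -411.3] [121.3  15.3] ang 0.0
twist -0.0209 = 1 x -0.0209
slide [ 0.063   0.6875 -0.0075] = 18 x [ 0.0035  0.0382 -0.0004]
```

View pics/a5.png

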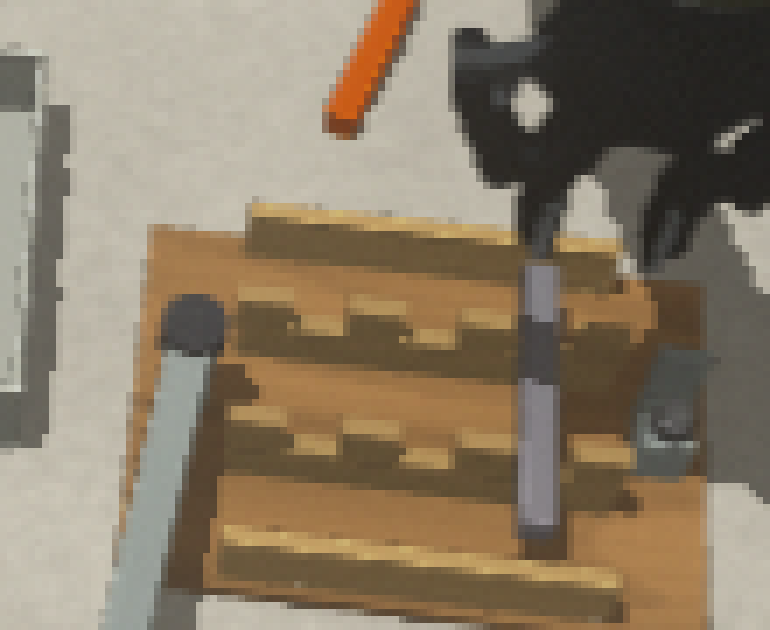

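```bash
python3 - <<'E'
from h import *
np.set_printoptions(precision=1,suppress=True)
a=viewer.snapshot("top");b=viewer.snapshot("scene");crop(a,"t2.png",350,145,90,90,8);crop(b,"t3.png",70,140,110,100,7)
print("floor edge",ray(a,pix([(555,70),(635,495)],285,145,5),5),"rim",ray(a,pix([(605,25),(712,515),(35,98),(108,603)],285,145,5),55))
E
```

```text
floor edge [[ 703.6 -414.7    5. ]
 [ 436.8 -442.5    5. ]] rim [[ 717.6 -430.3   55. ]
 [ 421.6 -468.3   55. ]
 [ 678.3  -82.2   55. ]
 [ 380.4 -114.3   55. ]]
```

View pics/t2.png

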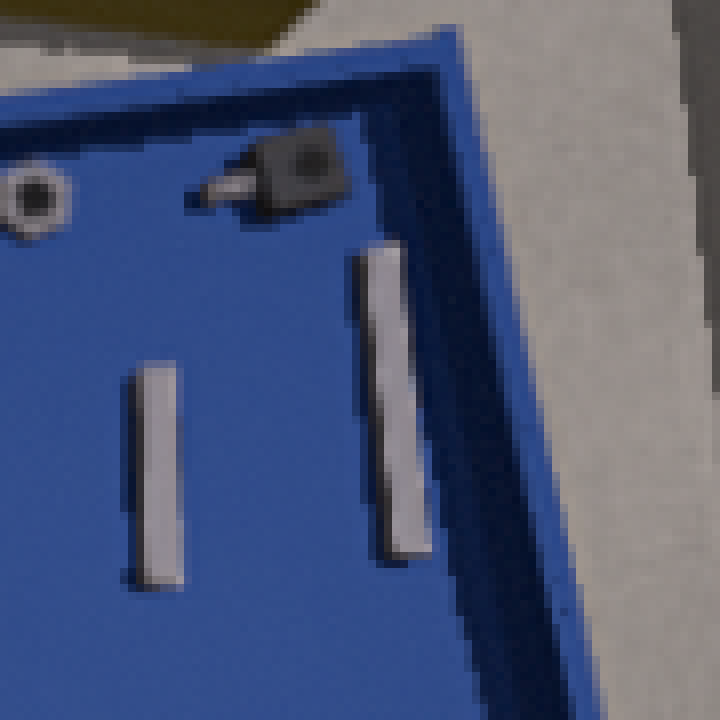

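View pics/t3.png

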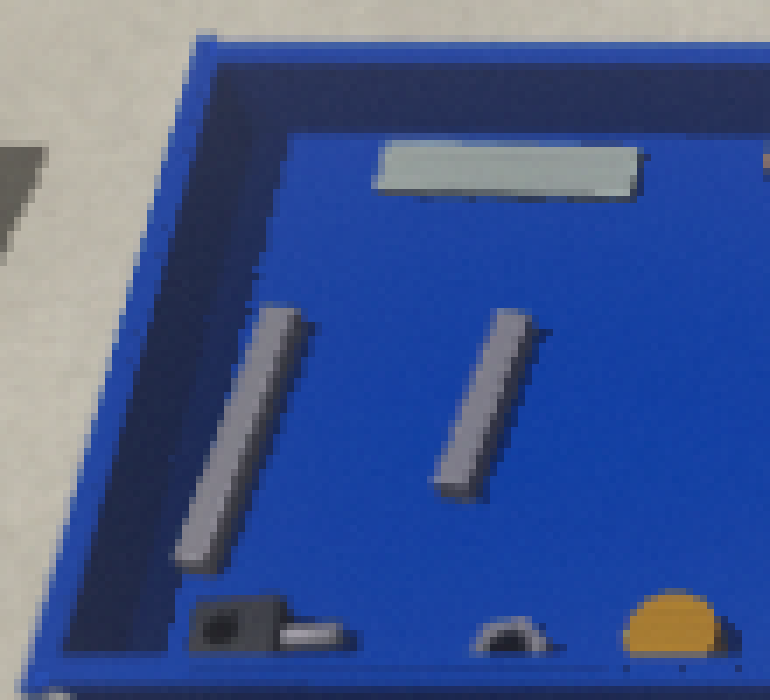

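```bash
python3 -m crank '{"slide":[[0.0035,0.0382,0],[0.0035,0.0382,0],[0.0035,0.0382,0],[0.0035,0.0382,0],[0.0035,0.0382,0],[0.0035,0.0382,0],[0.0035,0.0382,0],[0.0035,0.0382,0]],"twist":[-0.021,0,0,0,0,0,0,0]}' 0.715
python3 -m crank '{"slide":[[0.0035,0.0382,0],[0.0035,0.0382,0],[0.0035,0.0382,0],[0.0035,0.0382,0],[0.0035,0.0382,0],[0.0035,0.0382,0],[0.0035,0.0382,0],[0.0035,0.0382,0]],"twist":[0,0,0,0,0,0,0,0]}'
python3 -m crank '{"slide":[[0.0035,0.0382,0],[0.0,0.036,0],[0,0,0],[0,0,0]],"twist":[0,0,0,0]}'
python3 - <<'E'
from h import *
b=viewer.snapshot("scene")
np.set_printoptions(precision=1,suppress=True)
a=viewer.snapshot("top")
print("scene rim outer",ray(b,pix([(198,40),(22,690)],70,140,7),55),"inner",ray(b,pix([(217,64),(66,648)],70,140,7),55))
print("top rim inner",ray(a,pix([(440,72),(572,712)],350,145,8),55))
to(580,-411,80,.7,.03)
E
```

```text
time: 29.45
tool_pos: [545.9, -32.0, 143.1]
tcp_rot: [-180.0, 0.1, 0.7]
ft_force: [0.7, 0.8, 0.9]
finger_gap: 24.0
time: 30.25
tool_pos: [577.8, -337.0, 142.7]
tcp_rot: [-179.9, 0.1, 0.7]
ft_force: [0.4, -0.8, 0.6]
finger_gap: 24.6
time: 30.65
tool_pos: [581.9, -410.3, 142.3]
tcp_rot: [-179.9, 0.1, 0.6]
ft_force: [-0.0, -0.0, 0.4]
finger_gap: 24.2
scene rim outer [[ 419.9 -472.4   55. ]
 [ 720.1 -436.3   55. ]] inner [[ 431.3 -460.4   55. ]
 [ 701.8 -426.6   55. ]]
top rim inner [[ 705.1 -426.    55. ]
 [ 462.7 -454.2   55. ]]
twist 0.0005 = 1 x 0.0005
slide [-0.   0.   0.1] = 3 x [-0.  0.  0.]
```

```bash
python3 -m crank '{"slide":[[0,0,0],[0,0,0.02],[0,0,0.03],[0,0,0.02],[0,0,0],[0,0,0]],"twist":[0,0,0,0,0,0]}'
python3 - <<'E'
from h import *
b=viewer.snapshot("scene");crop(b,"c1.png",70,140,110,90,7)
to(580,-411,40,.7,.03)
E
```

```text
time: 31.35
tool_pos: [583.0, -409.1, 74.6]
tcp_rot: [-180.0, 0.0, 0.8]
ft_force: [1.2, 0.4, -0.2]
finger_gap: 24.2
twist 0.0009 = 1 x 0.0009
slide [-0.0037  0.0011  0.0359] = 2 x [-0.0018  0.0005  0.018 ]
```

View pics/c1.png

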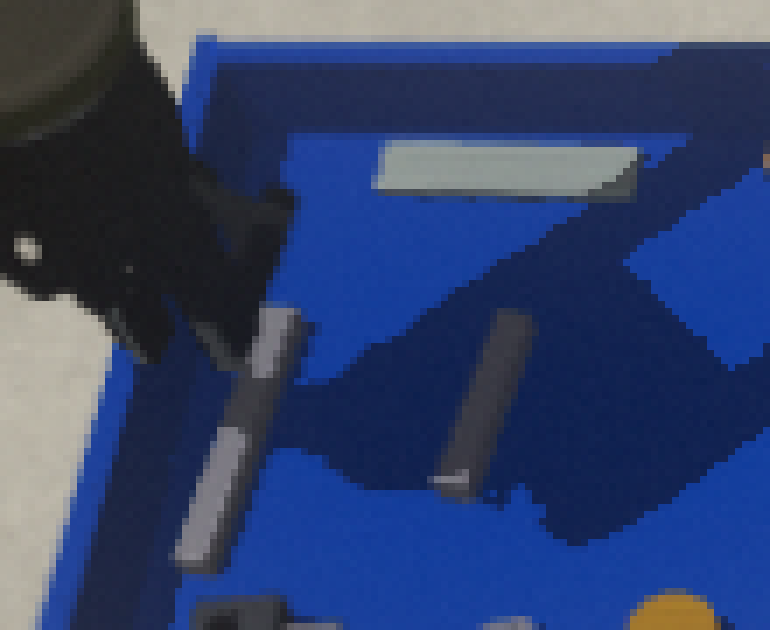

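```bash
python3 -m crank '{"slide":[[-0.002,0.001,0.012],[-0.001,0,0.012],[0,0,0.012],[0,0,0],[0,0,0]],"twist":[0,0,0,0,0]}'
python3 - <<'E'
from h import *
b=viewer.snapshot("scene");crop(b,"c2.png",70,140,110,90,7)
to(580,-411,9.5,.7,.03)
E
```

```text
time: 31.9
tool_pos: [579.2, -410.6, 37.2]
tcp_rot: [-179.9, 0.1, 0.7]
ft_force: [-0.3, -0.3, 0.7]
finger_gap: 24.1
twist 0.0000 = 1 x 0.0000
slide [0.0002 0.0001 0.0286] = 1 x [0.0002 0.0001 0.0286]
```

View pics/c2.png

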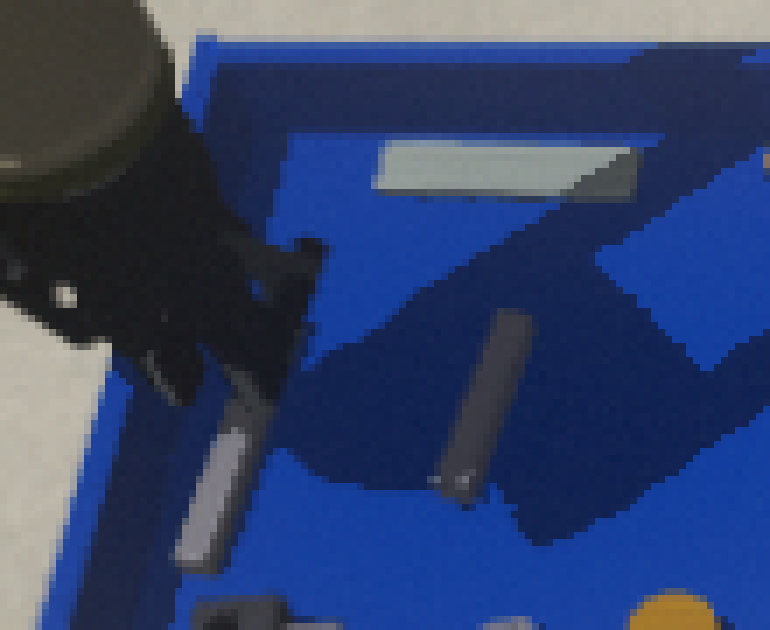

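```bash
python3 -m crank '{"slide":[[0,0,0.006],[0,0,0.006],[0,0,0.004],[0,0,0]],"twist":[0,0,0,0]}'
python3 -m crank '{"slide":[[0,0,0.004],[0,0,0.004],[0,0,0.003],[0,0,0],[0,0,0]],"twist":[0,0,0,0,0]}'
```

```text
time: 32.35
tool_pos: [579.2, -410.5, 21.0]
tcp_rot: [-179.9, 0.1, 0.7]
ft_force: [-0.4, -0.3, 0.2]
finger_gap: 24.5
time: 32.85
tool_pos: [580.5, -411.7, 15.0]
tcp_rot: [179.9, -0.1, 0.7]
ft_force: [-10.8, 8.5, 22.7]
finger_gap: 24.2
```

```bash
python3 -m crank '{"slide":[[0,0,-0.006],[0,0,-0.005],[0,0,0],[0,0,0]],"twist":[0,0,0,0]}'
python3 - <<'E'
from h import *
b=viewer.snapshot("scene");crop(b,"c3.png",70,140,100,80,8)
a=viewer.snapshot("top");crop(a,"c4.png",350,145,90,90,8)
E
```

```text
time: 33.25
tool_pos: [579.8, -411.0, 22.0]
tcp_rot: [-180.0, 0.0, 0.7]
ft_force: [-0.5, -0.1, 0.2]
finger_gap: 24.4
```

View pics/c3.png

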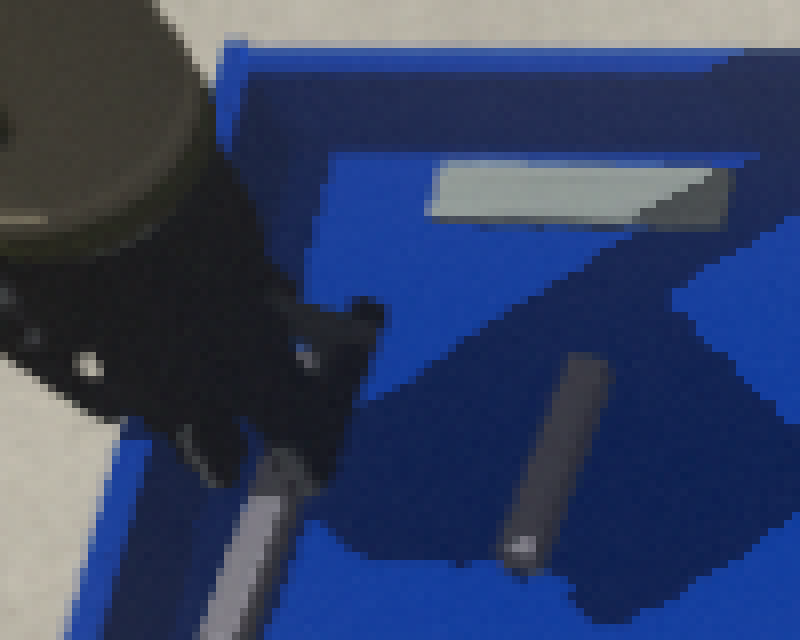

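View pics/c4.png

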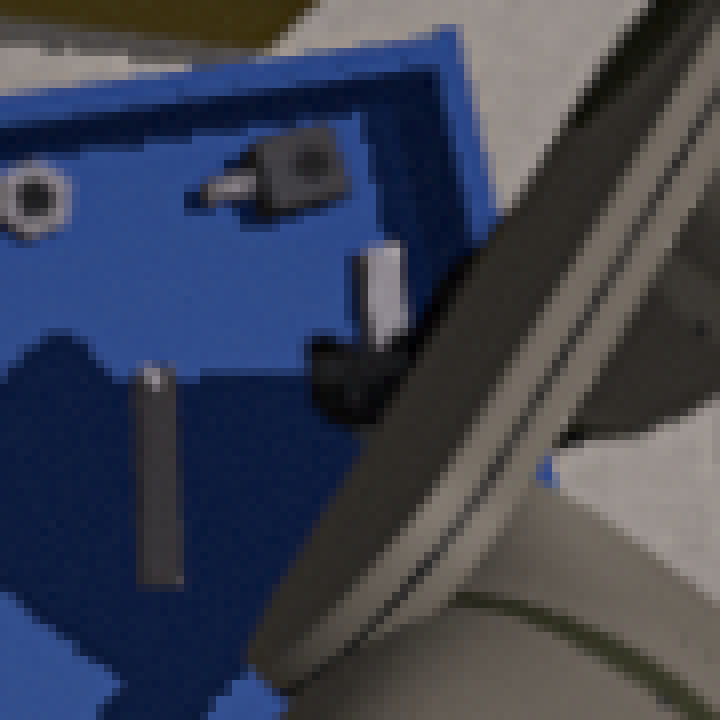

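```bash
python3 - <<'E'
from h import *
np.set_printoptions(precision=1,suppress=True)
b=viewer.snapshot("scene")
print(ray(b,pix([(240,470),(200,470),(225,488),(300,490),(315,495),(335,480)],70,140,8),24))
print("bar top edges",ray(b,pix([(250,495),(285,495)],70,140,8),19))
g=cv2.cvtColor(b["img"],cv2.COLOR_RGB2HSV); a=b["img"][190:212,90:115]
a=cv2.resize(cv2.convertScaleAbs(a,alpha=2.2,beta=20)[:,:,::-1],None,fx=28,fy=26,interpolation=cv2.INTER_NEAREST); cv2.imwrite("pics/c5.png",a)
E
```

```text
[[ 579.6 -424.3   24. ]
 [ 581.2 -438.1   24. ]
 [ 587.3 -427.    24. ]
 [ 585.  -401.    24. ]
 [ 586.4 -395.2   24. ]
 [ 579.6 -390.2   24. ]]
bar top edges [[ 586.3 -420.1   19. ]
 [ 584.9 -408.    19. ]]
```

View pics/c5.png

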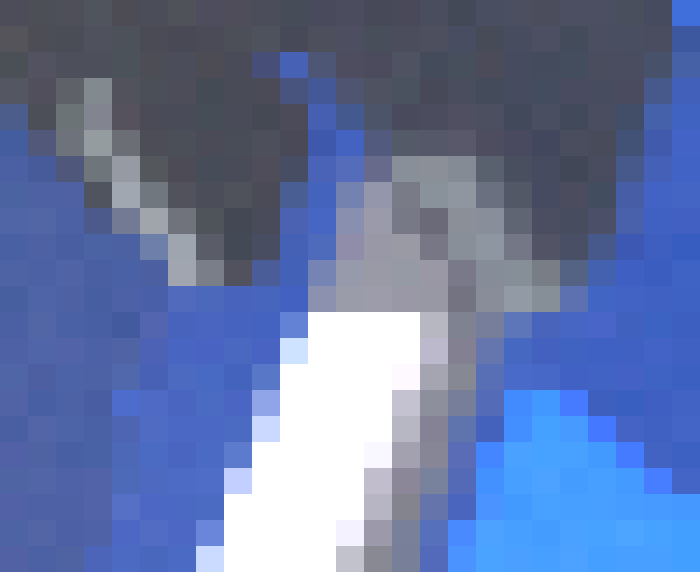

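```bash
python3 -m crank '{"slide":[[-0.01,0,0],[-0.015,0,0],[-0.013,0,0],[0,0,0],[0,0,0]],"twist":[0,0,0,0,0]}'
python3 -m crank '{"slide":[[0,0,0.002],[0,0,0.002],[0,0,0.001],[0,0,0],[0,0,0]],"twist":[0,0,0,0,0]}'
```

```text
time: 33.9
tool_pos: [541.6, -411.6, 22.3]
tcp_rot: [-180.0, -0.0, 0.7]
ft_force: [0.1, -0.5, -0.2]
finger_gap: 23.9
time: 34.4
tool_pos: [541.9, -411.4, 17.1]
tcp_rot: [-180.0, 0.0, 0.7]
ft_force: [-0.5, 0.6, -0.5]
finger_gap: 24.5
```

```bash
python3 -m crank '{"slide":[[0,0,0.002],[0,0,0.001],[0,0,0],[0,0,0]],"twist":[0,0,0,0]}'
```

```text
time: 34.8
tool_pos: [541.8, -411.5, 14.3]
tcp_rot: [-180.0, 0.0, 0.7]
ft_force: [0.5, 0.1, -0.8]
finger_gap: 24.3
```

```bash
python3 -m crank '{"slide":[[0,0,0.001],[0,0,0.001],[0,0,0],[0,0,0]],"twist":[0,0,0,0]}'
```

```text
time: 35.2
tool_pos: [542.1, -411.8, 13.2]
tcp_rot: [180.0, -0.0, 0.7]
ft_force: [-2.0, 2.4, 5.0]
finger_gap: 24.4
```

```bash
python3 -m crank '{"slide":[[0,0,0.001],[0,0,0.001],[0,0,0],[0,0,0]],"twist":[0,0,0,0]}'
```

```text
time: 35.6
tool_pos: [542.3, -412.0, 12.8]
tcp_rot: [179.9, -0.0, 0.7]
ft_force: [-8.1, 6.4, 15.6]
finger_gap: 24.4
```

```bash
python3 -m crank '{"slide":[[0,0,-0.002],[0,0,0],[0,0,0],[0,0,0],[0,0,0],[0,0,0]],"twist":[0,0,0,0,0,0]}' 1 60
```

```text
time: 36.2
tool_pos: [542.4, -412.0, 13.4]
tcp_rot: [179.9, -0.1, 0.7]
ft_force: [-2.0, 0.8, 6.8]
finger_gap: 11.8
```

```bash
python3 -m crank '{"slide":[[0,-0.002,-0.001],[0,-0.005,-0.001],[0,-0.008,0],[0,-0.008,0],[0,-0.006,0],[0,-0.003,0],[0,0,0.001],[0,0,0]],"twist":[0,0,0,0,0,0,0,0]}'
python3 -m crank '{"slide":[[0,0,0],[0,0,0],[0,0,0]],"twist":[0,0,0]}' 0.62
python3 -m crank '{"slide":[[0,0,-0.02],[0,0,-0.03],[0,0,-0.04],[0,0,-0.03],[0,0,0],[0,0,0]],"twist":[0,0,0,0,0,0]}'
python3 - <<'E'
from h import *
b=viewer.snapshot("scene");crop(b,"c6.png",70,110,100,85,8)
a=viewer.snapshot("top"); bars(b,19,70,130,160,120); bars(a,19,285,145,150,125)
E
```

```text
time: 37.0
tool_pos: [541.6, -379.4, 13.4]
tcp_rot: [180.0, -0.0, 0.7]
ft_force: [0.4, 0.7, 0.3]
finger_gap: 11.4
time: 37.3
tool_pos: [541.5, -379.8, 13.3]
tcp_rot: [180.0, -0.0, 0.7]
ft_force: [-0.1, -0.6, 0.5]
finger_gap: 32.4
time: 37.9
tool_pos: [542.0, -380.1, 134.5]
tcp_rot: [179.9, -0.1, 0.7]
ft_force: [-0.3, 0.5, 0.0]
finger_gap: 32.6
135.0 [ 590.5 -379.8] [113.7  14.2] ang 0.3
218.5 [ 444.4 -340.9] [ 25.8 106.1] ang -83.1
109.0 [ 437.9 -314.5] [24.9 58.1] ang -84.4
133.0 [ 588.5 -378.1] [112.1  15.6] ang 0.6
```

View pics/c6.png

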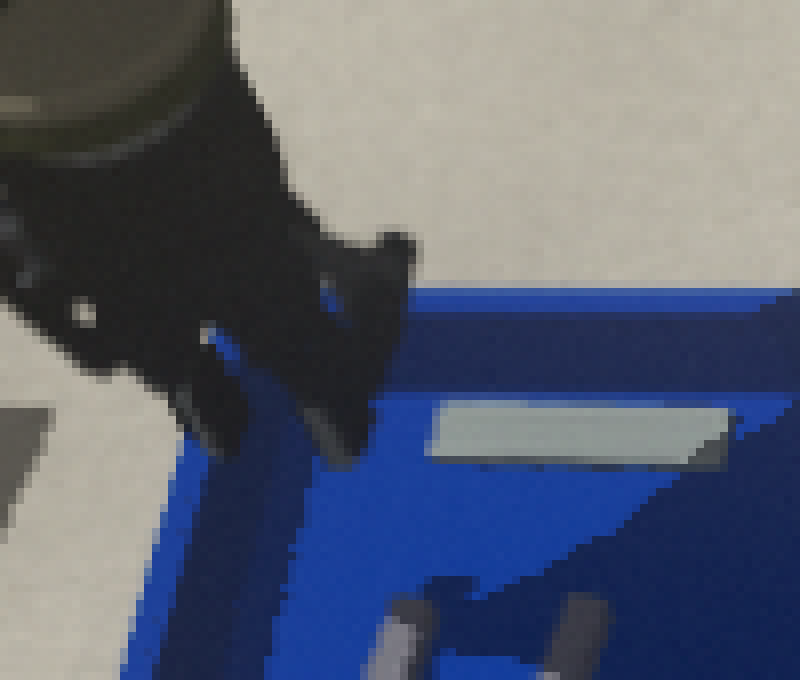

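```bash
python3 -m crank '{"slide":[[0.02,0,0],[0.024,0,0],[0,0,0.02],[0,0,0.025],[0,0,0.025],[0,0,0.015],[0,0,0],[0,0,0]],"twist":[0,0,0,0,0,0,0,0]}'
python3 - <<'E'
from h import *
b=viewer.snapshot("scene");crop(b,"c7.png",70,130,100,85,8)
to(586,-379.3,9.5,.6,.03)
E
```

```text
time: 38.8
tool_pos: [585.1, -378.8, 47.9]
tcp_rot: [-180.0, 0.1, 0.7]
ft_force: [-0.7, -0.6, -0.3]
finger_gap: 32.7
twist 0.0017 = 1 x 0.0017
slide [ 0.0001 -0.0001  0.0398] = 2 x [ 0.     -0.      0.0199]
```

View pics/c7.png

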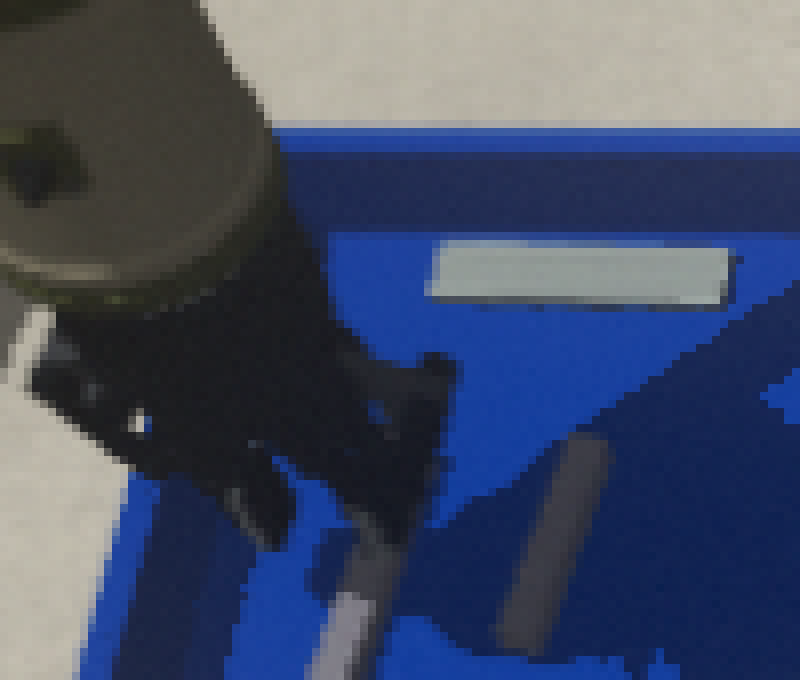

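```bash
python3 -m crank '{"slide":[[0,0,0.013],[0,0,0.012],[0,0,0.006],[0,0,0],[0,0,0]],"twist":[0,0,0,0,0]}'
python3 -m crank '{"slide":[[0,0,0.004],[0,0,0.003],[0,0,0.001],[0,0,0],[0,0,0]],"twist":[0,0,0,0,0]}'
```

```text
time: 39.35
tool_pos: [585.2, -378.8, 16.9]
tcp_rot: [-180.0, 0.0, 0.7]
ft_force: [0.4, 0.3, -0.5]
finger_gap: 32.5
time: 39.85
tool_pos: [585.5, -379.0, 9.4]
tcp_rot: [180.0, -0.0, 0.7]
ft_force: [0.2, 0.3, 0.5]
finger_gap: 32.2
```

```bash
python3 -m crank '{"slide":[[0,0,0],[0,0,0],[0,0,0],[0,0,0],[0,0,0],[0,0,0]],"twist":[0,0,0,0,0,0]}' 1 80
python3 -m crank '{"slide":[[0,0,-0.01],[0,0,-0.02],[0,0,-0.035],[0,0,-0.035],[0,0,-0.03],[0,0,0],[0,0,0]],"twist":[0,0,0,0,0,0,0]}'
python3 - <<'E'
from h import *
to(515.5,231,140,-.5,.04)
E
```

```text
time: 40.45
tool_pos: [585.7, -379.2, 9.8]
tcp_rot: [180.0, -0.0, 0.7]
ft_force: [-0.3, -0.5, 4.5]
finger_gap: 11.5
time: 41.15
tool_pos: [585.7, -379.1, 140.0]
tcp_rot: [180.0, -0.1, 0.7]
ft_force: [-0.5, 0.2, -3.8]
finger_gap: 11.1
twist 0.0210 = 1 x 0.0210
slide [-0.0755 -0.6095  0.    ] = 16 x [-0.0047 -0.0381  0.    ]
```

```bash
python3 -m crank '{"slide":[[-0.0047,-0.0381,0],[-0.0047,-0.0381,0],[-0.0047,-0.0381,0],[-0.0047,-0.0381,0],[-0.0047,-0.0381,0],[-0.0047,-0.0381,0],[-0.0047,-0.0381,0],[-0.0047,-0.0381,0]],"twist":[0.021,0,0,0,0,0,0,0]}'
python3 -m crank '{"slide":[[-0.0047,-0.0381,0],[-0.0047,-0.0381,0],[-0.0047,-0.0381,0],[-0.0047,-0.0381,0],[-0.0047,-0.0381,0],[-0.0047,-0.0381,0],[-0.0047,-0.0381,0],[-0.0047,-0.0381,0]],"twist":[0,0,0,0,0,0,0,0]}'
python3 -m crank '{"slide":[[0,0,0],[0,0,0],[0,0,0.02],[0,0,0.02],[0,0,0.015],[0,0,0.01],[0,0,0],[0,0,0]],"twist":[0,0,0,0,0,0,0,0]}'
python3 - <<'E'
from h import *
b=viewer.snapshot("scene");crop(b,"d1.png",275,145,110,90,7)
to(515.5,231,37,-.5,.02)
E
```

```text
time: 41.95
tool_pos: [547.6, -72.0, 136.6]
tcp_rot: [-179.9, 0.2, -0.5]
ft_force: [0.1, 0.3, -0.7]
finger_gap: 11.4
time: 42.75
tool_pos: [512.7, 232.2, 136.7]
tcp_rot: [179.9, 0.2, -0.5]
ft_force: [0.6, 0.9, -1.6]
finger_gap: 11.3
time: 43.55
tool_pos: [515.0, 230.9, 74.5]
tcp_rot: [180.0, 0.0, -0.5]
ft_force: [0.1, 0.0, -1.4]
finger_gap: 11.0
twist -0.0003 = 1 x -0.0003
slide [0.0001 0.0002 0.0382] = 2 x [0.     0.0001 0.0191]
```

View pics/d1.png

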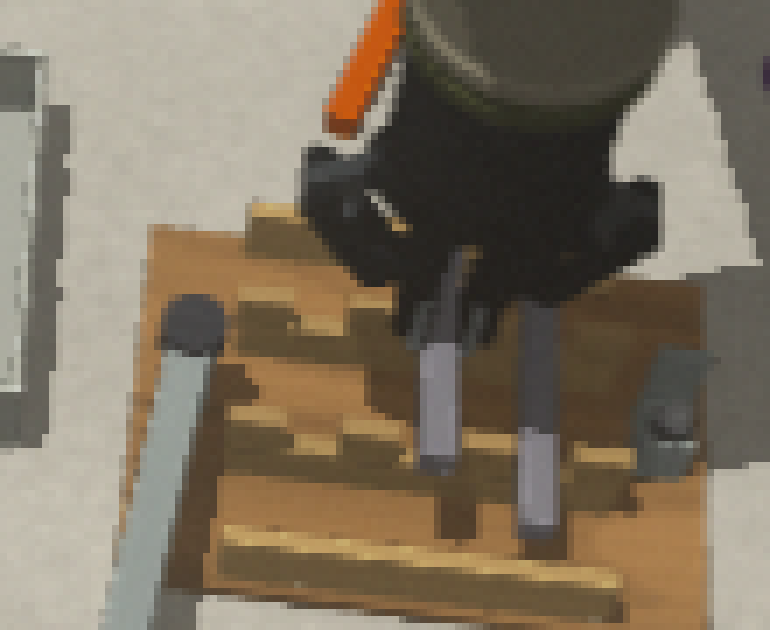

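```bash
python3 -m crank '{"slide":[[0,0,0.012],[0,0,0.012],[0,0,0.009],[0,0,0.004],[0,0,0],[0,0,0]],"twist":[0,0,0,0,0,0]}'
python3 -m crank '{"slide":[[0,0,0.002],[0,0,0.001],[0,0,0],[0,0,0]],"twist":[0,0,0,0]}'

```

```text
time: 44.2
tool_pos: [514.8, 231.2, 37.3]
tcp_rot: [180.0, 0.0, -0.5]
ft_force: [-0.4, 0.2, -1.3]
finger_gap: 11.5
time: 44.6
tool_pos: [515.2, 231.3, 34.8]
tcp_rot: [-180.0, -0.1, -0.5]
ft_force: [-0.1, -0.1, 1.7]
finger_gap: 11.4
```

```bash
python3 -m crank '{"slide":[[0,0,0],[0,0,0],[0,0,0]],"twist":[0,0,0]}' 0.68
python3 -m crank '{"slide":[[0,0,-0.02],[0,0,-0.03],[0,0,-0.04],[0,0,-0.03],[0,0,0],[0,0,0]],"twist":[0,0,0,0,0,0]}' 0.55
python3 -m crank '{"slide":[[0.02,0.02,0],[0.04,0.03,0],[0.04,0.03,0],[0.04,0.03,0],[0.025,-0.004,0],[0,0,0],[0,0,0]],"twist":[0,0,0,0,0,0.06,0]}'
python3 - <<'E'
from h import *
a=viewer.snapshot("top");b=viewer.snapshot("scene");crop(b,"e1.png",265,150,120,95,6);crop(a,"e2.png",140,110,130,130,5)
E
```

```text
time: 44.9
tool_pos: [514.8, 231.2, 34.3]
tcp_rot: [-180.0, -0.0, -0.5]
ft_force: [0.4, 0.2, -0.7]
finger_gap: 27.2
time: 45.5
tool_pos: [515.4, 231.4, 155.2]
tcp_rot: [-180.0, -0.1, -0.5]
ft_force: [0.1, 0.9, -1.6]
finger_gap: 38.6
time: 46.2
tool_pos: [678.0, 123.1, 151.0]
tcp_rot: [180.0, 0.3, -4.0]
ft_force: [-0.8, 0.1, -0.7]
finger_gap: 39.1
```

View pics/e1.png

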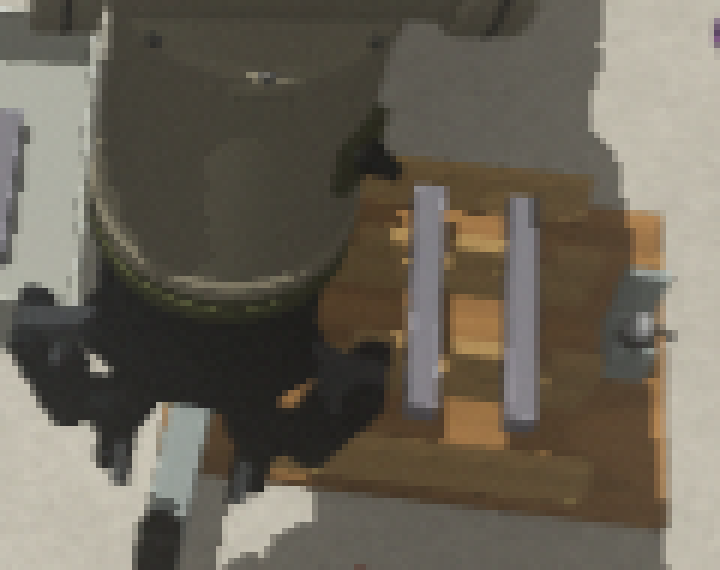

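View pics/e2.png

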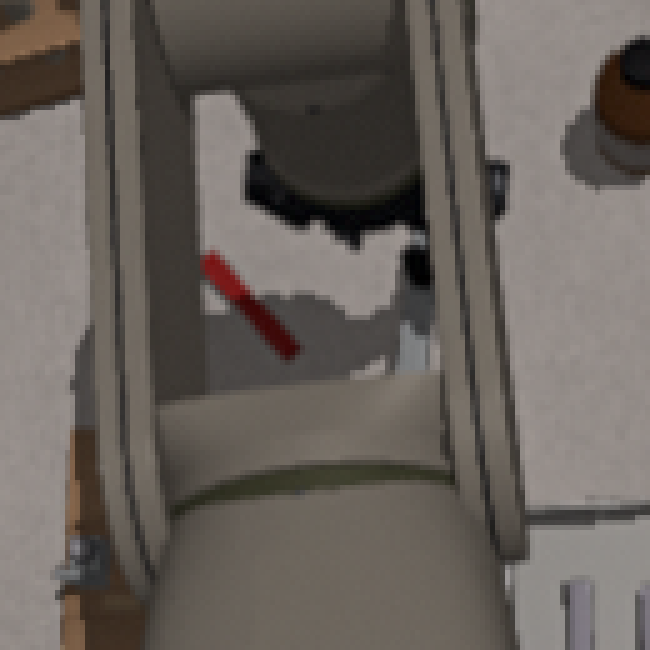

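```bash
python3 - <<'E'
from h import *
np.set_printoptions(precision=1,suppress=True)
b=viewer.snapshot("scene")
print(ray(b,pix([(217,492)],255,155,6),104),ray(b,pix([(216,545)],255,155,6),66))
print("bars",ray(b,pix([(430,190),(521,200),(422,408),(521,418)],265,150,6),44))
a=viewer.snapshot("top")
print("knob top cam",ray(a,pix([(417,267)],140,110,5),62+20))
E
```

```text
[[673.7 115.4 104. ]] [[679.3 117.7  66. ]]
bars [[456.5 229.5  44. ]
 [457.2 271.6  44. ]
 [573.8 228.6  44. ]
 [573.5 271.9  44. ]]
knob top cam [[679.2 120.3  82. ]]
```

```bash
python3 - <<'E'
from h import *
to(679,119.5,70,-6,.02)
E
python3 -m crank '{"slide":[[0.001,0.004,0.01],[0,0,0.012],[0,0,0.012],[0,0,0.01],[0,0,0],[0,0,0]],"twist":[0.035,0,0,0,0,0]}'
python3 - <<'E'
from h import *
to(679,119.5,70,-6,.02)
b=viewer.snapshot("scene");crop(b,"f1.png",265,150,120,95,6)
E
```

```text
twist 0.0378 = 1 x 0.0378
slide [0.0015 0.0044 0.0835] = 5 x [0.0003 0.0009 0.0167]
time: 47.0
tool_pos: [679.2, 119.7, 109.7]
tcp_rot: [180.0, 0.1, -5.9]
ft_force: [-0.2, 0.3, 0.4]
finger_gap: 38.5
twist 0.0012 = 1 x 0.0012
slide [-0.0002  0.0002  0.0397] = 2 x [-0.0001  0.0001  0.0198]
```

View pics/f1.png

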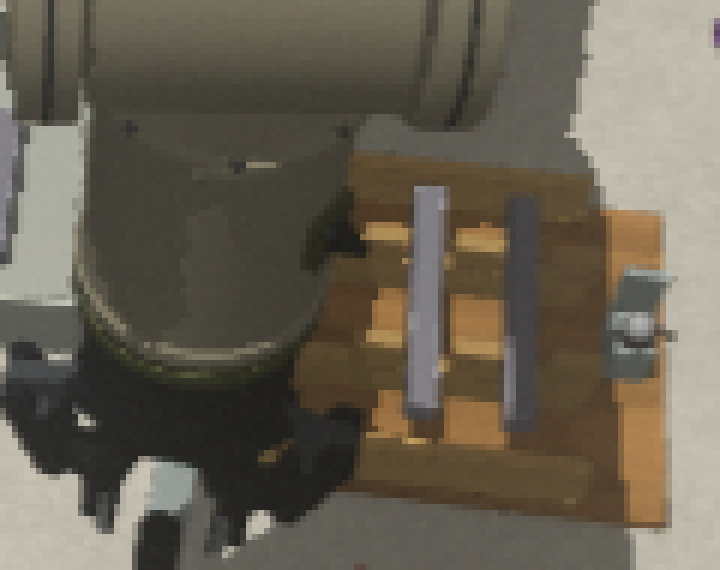

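```bash
python3 -m crank '{"slide":[[0,0,0.005],[0,0,0.01],[0,0,0.012],[0,0,0.01],[0,0,0.002],[0,0,0],[0,0,0]],"twist":[0,0,0,0,0,0,0]}'
```

```text
time: 47.75
tool_pos: [679.8, 119.8, 71.6]
tcp_rot: [-180.0, -0.0, -5.9]
ft_force: [-0.2, -1.0, 0.7]
finger_gap: 38.6
```

```bash
python3 -m crank '{"slide":[[-0.0003,-0.0099,0],[-0.0003,-0.0099,0],[-0.0003,-0.0099,0],[-0.0003,-0.0099,0],[-0.0003,-0.0099,0],[-0.0003,-0.0099,0],[-0.0003,-0.0099,0],[-0.0003,-0.0099,0]],"twist":[-0.06,-0.06,-0.06,-0.06,-0.06,-0.06,-0.06,-0.06]}'
python3 -m crank '{"slide":[[-0.0003,-0.0099,0],[-0.0003,-0.0099,0],[-0.0003,-0.0099,0],[-0.0003,-0.0099,0],[-0.0003,-0.0099,0],[-0.0003,-0.0099,0],[-0.0003,-0.0099,0],[-0.0003,-0.0099,0]],"twist":[-0.06,-0.06,-0.06,-0.06,-0.06,-0.06,-0.06,-0.06]}'
python3 -m crank '{"slide":[[-0.0003,-0.0099,0],[-0.0003,-0.0099,0],[-0.0003,-0.0099,0],[-0.0003,-0.0099,0],[-0.0003,-0.0099,0],[-0.0003,-0.0099,0],[-0.0003,-0.0099,0],[0,0,0]],"twist":[-0.06,-0.06,-0.06,-0.06,-0.06,-0.06,-0.06,0]}'
python3 - <<'E'
from h import *
s=status.sense();p=s["tool_pos"]; d=p[:2]-[515.2,137]; print(np.hypot(*d),np.arctan2(d[0],d[1])-np.radians(.5), s["tcp_rot"])
a=viewer.snapshot("top");b=viewer.snapshot("scene");crop(b,"g1.png",265,150,120,95,6);crop(a,"g2.png",130,150,130,100,6)
E
```

```text
time: 48.55
tool_pos: [669.5, 198.0, 72.4]
tcp_rot: [180.0, -0.1, 21.7]
ft_force: [0.1, 0.6, -0.8]
finger_gap: 38.8
time: 49.35
tool_pos: [623.9, 262.0, 72.4]
tcp_rot: [179.9, -0.1, 49.2]
ft_force: [0.7, 0.7, -0.7]
finger_gap: 38.6
time: 50.15
tool_pos: [562.8, 295.5, 72.2]
tcp_rot: [180.0, -0.0, 73.2]
ft_force: [0.5, -0.1, -0.9]
finger_gap: 38.2
165.4920313050654 0.28328307297045935 [ 1.79967731e+02 -4.58146917e-02  7.32334590e+01]
```

View pics/g1.png

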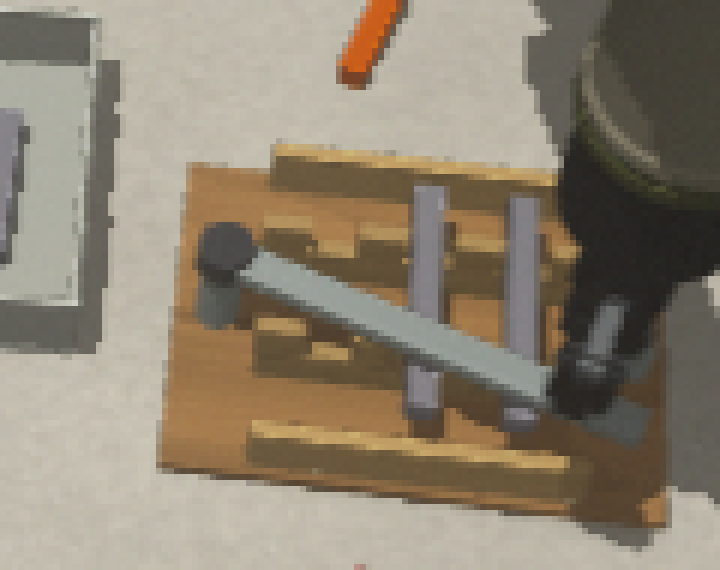

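```bash
python3 -m crank '{"slide":[[0,-0.0066,0],[0,-0.0066,0],[0,-0.0066,0],[0,-0.0066,0],[-0.001,-0.0066,0],[0,-0.0066,0],[0,0,0]],"twist":[-0.04,-0.04,-0.04,-0.04,-0.04,-0.04,0]}'
python3 -m crank '{"slide":[[0,-0.003,0],[0,-0.003,0],[0,-0.002,0],[0,0,0]],"twist":[0,0,0,0]}'
python3 - <<'E'
from h import *
s=status.sense();p=s["tool_pos"]; d=p[:2]-[515.2,137]; print(np.hypot(*d),np.arctan2(d[0],d[1])-np.radians(.5))
b=viewer.snapshot("scene");crop(b,"g3.png",285,160,100,75,8)
E
```

```text
time: 50.95
tool_pos: [524.4, 301.3, 71.5]
tcp_rot: [180.0, -0.0, 86.8]
ft_force: [0.4, -0.0, 0.1]
finger_gap: 38.3
time: 51.35
tool_pos: [517.1, 301.8, 71.6]
tcp_rot: [179.9, -0.0, 86.8]
ft_force: [3.4, 1.1, -0.3]
finger_gap: 38.4
164.85479359964302 0.003083591760125657
```

View pics/g3.png

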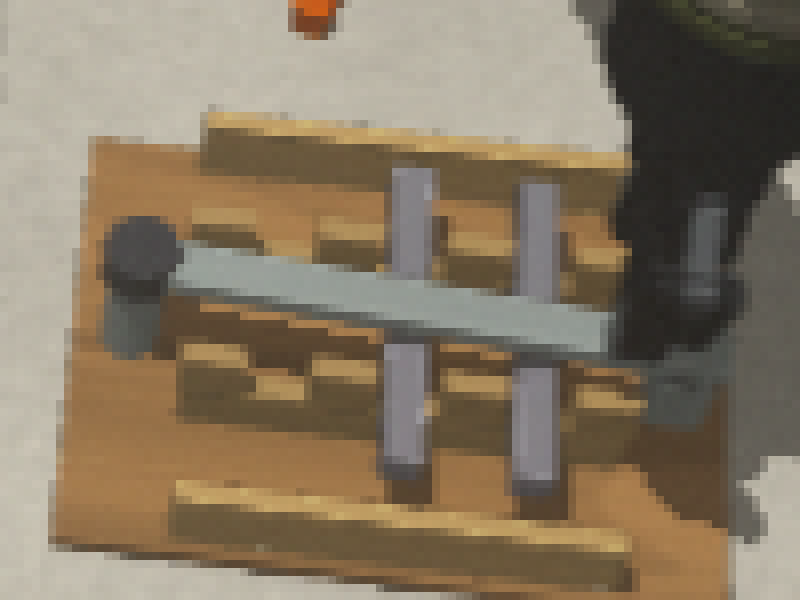

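Ball resistance reached (3.4 N). Push slowly on.

```bash
python3 -m crank '{"slide":[[0,-0.002,0],[0,-0.002,0],[0,0,0]],"twist":[0,0,0]}'
python3 -m crank '{"slide":[[0,-0.002,0],[0,-0.002,0],[0,0,0]],"twist":[0,0,0]}'
```

```text
time: 51.7
tool_pos: [512.0, 302.1, 71.3]
tcp_rot: [-180.0, 0.0, 86.9]
ft_force: [1.3, 1.0, 0.6]
finger_gap: 38.3
time: 52.0
tool_pos: [507.6, 302.2, 71.0]
tcp_rot: [-179.9, 0.0, 86.9]
ft_force: [0.1, 0.8, -1.0]
finger_gap: 38.3
```

```bash
python3 -m crank '{"slide":[[0,-0.001,0],[0,-0.001,0],[0,0,0]],"twist":[0,0,0]}'
```

```text
time: 52.3
tool_pos: [506.4, 302.3, 71.3]
tcp_rot: [180.0, 0.0, 86.9]
ft_force: [1.6, -0.2, -0.9]
finger_gap: 38.2
```

```bash
python3 -m crank '{"slide":[[0,0.004,0],[0,0.006,0],[0,0,-0.015],[0,0,-0.03],[0,0,-0.04],[0,0,-0.03],[0,0,0]],"twist":[0,0,0,0,0,0,0]}'
python3 -m crank '{"slide":[[0,0.02,-0.02],[-0.03,0.02,-0.02],[-0.045,0,0],[-0.045,0,0],[-0.045,0,0],[-0.045,0,0],[-0.045,0,0],[0,0,0]],"twist":[0,0,0,0,0,0,0,0]}'
python3 -m crank '{"slide":[[-0.045,0,0],[-0.045,0,0],[-0.045,0,0],[-0.045,0,0],[-0.045,0,0],[-0.045,0,0],[-0.045,0,0],[0,0,0]],"twist":[0,0,0,0,0,0,0,0]}'
python3 - <<'E'
from h import *
np.set_printoptions(precision=1,suppress=True)
a=viewer.snapshot("top");b=viewer.snapshot("scene");crop(b,"h1.png",285,160,100,75,8);crop(a,"h2.png",140,180,100,75,8)
for s,n in((a,"h3"),(b,"h4")): cv2.imwrite(f"pics/{n}.png",cv2.resize(s["img"][:,:,::-1],(800,600)))
E
```

```text
time: 53.0
tool_pos: [519.6, 303.4, 194.1]
tcp_rot: [179.5, -0.3, 86.9]
ft_force: [0.7, 0.2, 1.0]
finger_gap: 38.3
time: 53.8
tool_pos: [542.1, 40.0, 226.7]
tcp_rot: [180.0, 0.1, 86.6]
ft_force: [0.0, 0.7, 0.1]
finger_gap: 38.5
time: 54.6
tool_pos: [524.4, -274.0, 226.2]
tcp_rot: [-180.0, 0.1, 86.6]
ft_force: [-0.1, 1.1, -0.2]
finger_gap: 38.3
```

View pics/h1.png

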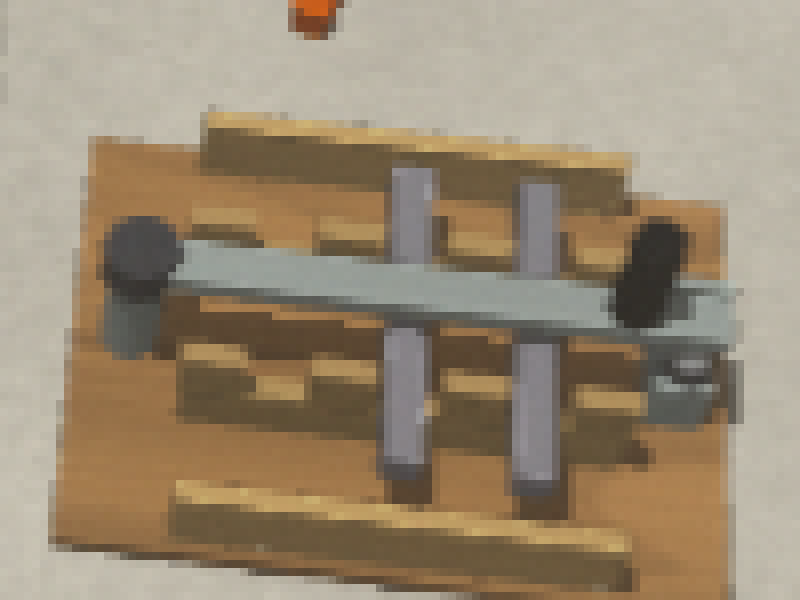

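View pics/h2.png

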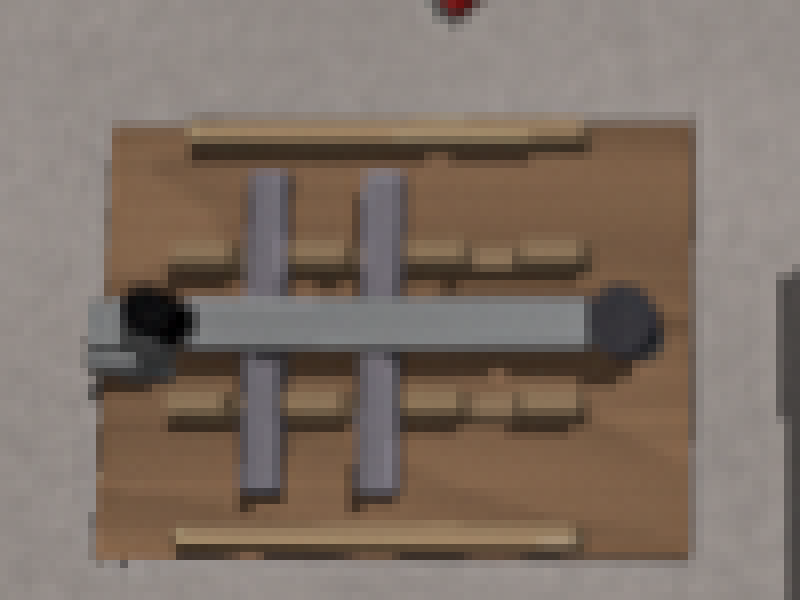

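View pics/h4.png

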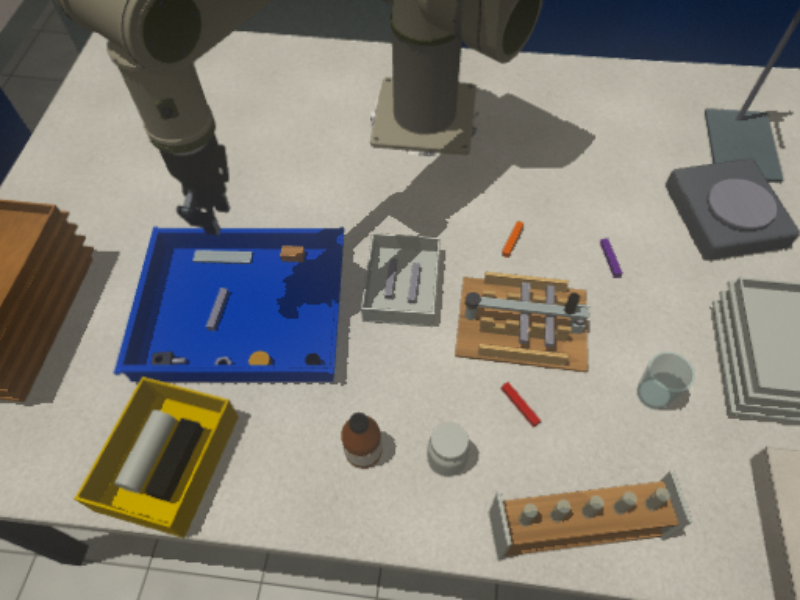

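```bash
python3 - <<'E'
from h import *
np.set_printoptions(precision=1,suppress=True)
a=viewer.snapshot("top");b=viewer.snapshot("scene")
for n,P in (("T",ray(a,pix([(585,297),(200,297),(585,347),(200,347)],140,180,8),62)),("S",ray(b,pix([(190,243),(600,283),(190,287),(600,333)],285,160,8),62))):
    for i in(0,2):
        d=(P[i+1]-P[i])*np.sign(P[i+1][1]-P[i][1]); print(n,P[i],"theta",round(np.arctan2(d[0],d[1]),3))
bars(a,44,150,190,60,60,20,400)
E
```

```text
T [523.9 152.5  62. ] theta 0.017
T [505.7 152.4  62. ] theta 0.016
S [506.6 152.5  62. ] theta -0.003
S [524.3 153.5  62. ] theta 0.013
372.0 [524.6 253.3] [177.4 179.5] ang -88.2
```

```bash
python3 -m crank '{"slide":[[0,0,0],[0,0,0],[0,0,0],[0,0,0],[0,0,0]],"twist":[0,0,0,0,0]}'
python3 - <<'E'
from bench import hand_in
print(hand_in())
E
```

```text
time: 55.3
tool_pos: [525.3, -269.3, 226.3]
tcp_rot: [180.0, 0.0, 86.9]
ft_force: [0.2, -0.3, 0.3]
finger_gap: 38.5
the job is handed in; nothing more can be done
None
```

The job is done and handed in at about 55 s of the 210 s. I swung the keeper to about 1.65 rad and moved the two short bars from the rack into the white box. I then laid the two long bars (only two were present) in the centre and +y slots, and swung the keeper shut.

- **Knocked bar:** one long bar was shifted towards the tray wall during the run. The gripper touched the wall rim when I first reached for that bar, about 23 N on the wrist. I then gripped the bar by its end, drew it about 32 mm away from the wall and picked it up by the middle.
- **Keeper:** the ball resisted with about 3 N, then the force dropped away. The two camera views put the closed keeper between -0.003 and 0.017 rad in world axes. With the rack's own turn of about 0.01 rad, that means fully shut, within the roughly 0.01 rad the views disagree by.
- **Bars and the rest:** both long bars lie straight in their slots and measure level, and both short bars are flat in the box. The stray and the other tray items are in the tray. The bottle, beaker and jar look unmoved by eye; I did not re-measure them.
- **Failed check:** my last automatic outline check of the bars under the keeper merged shapes and gave no useful number, so their final positions rest on the earlier measurement and the last pictures.

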